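# Scrape the wax trimmings into the tilt-out bin and click it shut

### The arm

A 6-joint arm with a two-finger parallel gripper is mounted at the origin on a cart in front of the work surface, level with it; the furniture and walls round the work are solid. World frame = base frame: x ahead of the robot, y to its left, z up, the work surface at z = 0. Lengths are in m, angles in degrees, forces in N, time in s.
With the tool pointing down it reaches from about 0.35 to 0.875 m from the base axis. Payload 4.2 kg.
Tool frame: the origin (TCP) lies on the centre line of the jaws, within the pads' length; the fingertips stand 14 mm ahead of it and the grasp point (between the pads) lies 5 mm behind it; z points along the fingers, y is the line along which they close (so a half turn about z gives the same grasp; the last joint's range is limited). The gripper opens to 85 mm and grips with 20 to 120 N. Pads are 22 mm wide; open, the fingers measure 114 mm over their backs; the gripper's body (76 mm by 85 mm) begins 54 mm behind the grasp point. The pads swing forward as they close: fully open they stand 13 mm farther back than shut.
Start: joints at [78.988, 22.042, 0.453, 0, -68.411, -14.817], TCP at [0.272, 0.563, 0.245] pointing down, gripper open.
Joint ranges: [-179.83, 179.83], [-69.29, 118.12], [-61.27, 80.66], [-181.25, 117.63], [-171.15, -9.14], [-177.46, 177.46]. Speed limits (degrees/s): [159.86, 159.86, 180, 180, 180, 180].

### API

Orientations are given as a 3x3 rotation matrix whose columns are the frame's x, y, z axes.
In Python, from plant import sense, imaging, job_done gives the robot as it stands.
- The arm moves only by the shell command python3 -m handwheel 'ROWS'. ROWS is JSON, a list of rows, each an object of numbers: "hand": the opening, from -1 (shut) to 1 (fully open), so that 0 is half open; "dx", "dy", "dz": the shift along the tool's x, y, z in m; "rx", "ry", "rz": the turn, a rotation vector about the tool's x, y, z in degrees. A call has 1 to 20 rows; each row is the pose to reach, as a shift and turn from the pose commanded when the call began, along the tool's axes at that moment; what a row does not reach only later rows make up. A row lasts 1/12 s, in which the tool goes at most 41.7 mm and 7.16 degrees, less where a joint would pass 70% of its speed; a pose out of reach is approached as far as the arm can. A call with a gripper value outside its range is refused whole. The fingers move at their own pace and stop on an object; the grip force is fixed at half the most. Time passes only in rows, so rows that repeat a pose let the fingers close. It gives the time, the measured TCP pose, the force, the opening and the grip force at its end, in the units of the state.
- sense(): the state, without advancing time (a new reading comes with each control period).
- imaging.read_camera(name): name is "scene" or "top"; returns a dict with "image" (480x640x3 uint8, blue, green, red), "camera_matrix" (3x3 intrinsics, pixels), "R" (3x3) and "t" (3): a world point X has camera coordinates R X + t. Camera axes: x right, y down, z forward; pixel columns grow to the right and rows downward; lengths in m; the calibration is good to about 2 mm. A picture is of the moment at which its call begins. There is no depth.
- job_done(): hands the job in; it is judged then, once.
The state is a dict: "time_s": time; "joint_positions": joint angles; "joint_vel": joint speeds; "joint_torque": joint torques, N m; "eef_pos": TCP position; "orientation": TCP orientation; "ft_force": force on the tool from outside, world axes, zero at the start; "wrist_torque": the same for the moment, N m; "gripper_width": finger opening in m; "grip_force": force on a finger pad.
Only numpy, scipy, OpenCV 4.12 (cv2) and the standard library are available. Lean on these libraries where they do the work, as an engineer would, in place of code of your own. Each camera call takes 0.05 s, during which the arm holds its last target. There are 200 camera calls.

### The job

Clear the wax trimming stand: tip its yellow waste bin forward until it hangs fully open, then take the blue scraper block and push all four wax chips off the front of the steel deck into the bin, without touching the chips with the fingers. Stand the scraper back on the bench and gently push the bin back until it clicks fully home, without forcing anything or knocking over the things around.

Things in the scene. Friction and masses are not known exactly. Their poses are not given: they have to be found in the camera images.
- stand: White trimming stand fixed to the bench: housing 140 mm wide (y), 172 mm deep (x), under a flat steel deck. Origin on the bench under it; +x points to its back, -x to its open front (towards the robot), z up. Deck top 158 mm above the origin, from x = -66 mm (front nose, no rim) to x = +90 mm, 114 mm wide between rims 8 mm high along the sides and back.
- deck_nose (a point): Middle of the deck's front edge, on its top face; axes as the stand. Chips pushed over it fall into the open bin. The deck is 6 mm thick; under it an open slot 62 mm high ends at the bin's lip. Fingers get behind the lip only under the nose, with the tool tilted forward about 30 to 50 degrees and the gripper's body kept in front of the nose; pushing the bin home needs the same tilt.
- bin (a joint): Angle of the yellow tilt-out bin (rad): 0 = fully home, 0.80 = open stop, top tipped towards the robot. A spring ball catch holds it home; to open or close takes about 5 N square on the lip, 10 to 15 N lower down or at a slant. Closing, the ball is met at about 0.12: the bin looks nearly shut but stays ajar; it snaps home once past about 0.04. Opened beyond about 0.45 it falls to the stop by its weight and stays.
- bin_pivot (a point): Pivot axis of the bin (along y), 74 mm in front of the stand's origin, 14 mm above the bench; frame turns with the bin: at home its axes are the stand's; z runs up the middle of the front panel, x to the back wall. Bin 124 mm wide (side walls 3 mm, front panel 4 mm), front 76 mm high with its lip, sides 66 mm, back wall 30 mm, floor 57 mm deep.
- bin_lip (a point): Middle of the top of the bin's rolled front lip (round bead 8 mm thick, 120 mm long), 76 mm from the pivot axis; turns with the bin. Home, it is 90 mm above the bench and 62 mm below the deck's underside.
- scraper_mid (a point): Centre of the scraper block, half-way up (34.5 mm above its underside); stands upright on the bench, z up. Foot 28 mm (x) by 98 mm (y), 18 mm high, steel blade on its -x face (14 mm from the centre), which faces the robot within 0.5 rad. Blue handle 22 mm thick (x), 66 mm long (y), from 18 to 69 mm above the underside: grip it across the 22 mm. About 0.14 kg.
- chip_0: Cream-coloured hard wax chip, about 20 mm across and 6 to 8 mm high, 10 g, loose on the steel deck; origin at the middle of its underside, z up.
- chip_1: Cream-coloured hard wax chip, about 20 mm across and 6 to 8 mm high, 10 g, loose on the steel deck; origin at the middle of its underside, z up.
- chip_2: Cream-coloured hard wax chip, about 20 mm across and 6 to 8 mm high, 10 g, loose on the steel deck; origin at the middle of its underside, z up.
- chip_3: Cream-coloured hard wax chip, about 20 mm across and 6 to 8 mm high, 10 g, loose on the steel deck; origin at the middle of its underside, z up.
- bottle_a: Bystander: round bottle with an orange screw cap, 70 mm across, 140 mm high, loose on the bench left of the stand; origin under its centre. Leave it alone.
- dropper: Bystander: small white dropper bottle with a red tip, 25 mm across, 78 mm high, right of the stand; origin under its centre. Leave it alone.
- timer: Bystander: flat light-grey timer, 62 by 66 by 18 mm, on the bench left or right in front of the stand; origin under its centre. Leave it alone.
- amber_vial: Bystander: brown vial with a black cap, 30 mm across, 62 mm high, behind the bottle; origin under its centre. Leave it alone.
- beaker_s: Bystander: small clear beaker, 41 mm across, 34 mm high, right behind the stand; origin under its centre. Leave it alone.

How it is judged:
By the outcome, as a careful person would: the job done as asked, in the order asked, and still so for the second after the job is handed in, with the robot touching nothing.
It also fails if it takes over 72 s, if anything falls off the work surface, if the arm or the gripper's body presses on something with over 40 N, if the wrist force passes 120 N, or if a joint passes its speed limit or range.

## Working session

There is one attempt and no reset: what is moved stays moved. The work goes in short steps, Python scripts to look and compute and a shell command to move; the robot and the scene stay as the last step left them, time stands still between calls to the robot, and variables do not carry over. Pictures are saved under pics/ and viewed, at most 10 in all, crops included, and the job is handed in when it is done.

```bash
ls; mkdir -p pics; python3 - <<'E'
from plant import sense, imaging
import cv2
for n in ("scene","top"):
    c=imaging.read_camera(n); cv2.imwrite(f"pics/{n}0.png",c["image"])
    print(n,c["camera_matrix"],c["R"],c["t"])
s=sense(); print(s)
E
```

```text
pics
scene [[434.75460731   0.         311.5075986 ]
 [  0.         434.75460731 227.50957808]
 [  0.           0.           1.        ]] [[ 6.75121106e-01 -7.37706817e-01  3.79904100e-04]
 [-3.51657633e-01 -3.22276255e-01 -8.78905527e-01]
 [ 6.48497033e-01  5.93234075e-01 -4.76995734e-01]] [-0.39870784  0.29864964  0.51513068]
top [[488.19260831   0.         317.69047891]
 [  0.         488.19260831 244.41051239]
 [  0.           0.           1.        ]] [[ 0.00946528 -0.99990204  0.01031114]
 [-0.99437492 -0.01049982 -0.10539574]
 [ 0.10549368 -0.00925554 -0.9943769 ]] [0.01045776 0.59864718 1.28375086]
{'time_s': 0.1, 'joint_positions': array([ 7.89886399e+01,  2.20859496e+01,  3.88294718e-01, -2.35940862e-02,
       -6.84128444e+01, -1.48167914e+01]), 'joint_vel': array([-0.04785404, -0.11499452,  0.13877686,  0.09149996,  0.0212472 ,
       -0.02287024]), 'joint_torque': array([-7.21802298e-04, -3.93323135e+01,  1.88928741e+01,  4.19805273e+00,
       -2.62001879e-03,  4.22198895e-06]), 'eef_pos': array([0.27206858, 0.56212682, 0.24434439]), 'orientation': array([[ 9.00038685e-01, -4.35809374e-01, -7.44220576e-04],
       [-4.35809992e-01, -9.00036854e-01, -1.81990364e-03],
       [ 1.23305123e-04,  1.96232245e-03, -9.99998067e-01]]), 'ft_force': array([-0.3124811 ,  0.0827286 , -0.95849938]), 'wrist_torque': array([-0.04642634,  0.05435106,  0.00018533]), 'grip_force': 0.0, 'gripper_width': 0.08565764547517972}
```

View pics/scene0.png

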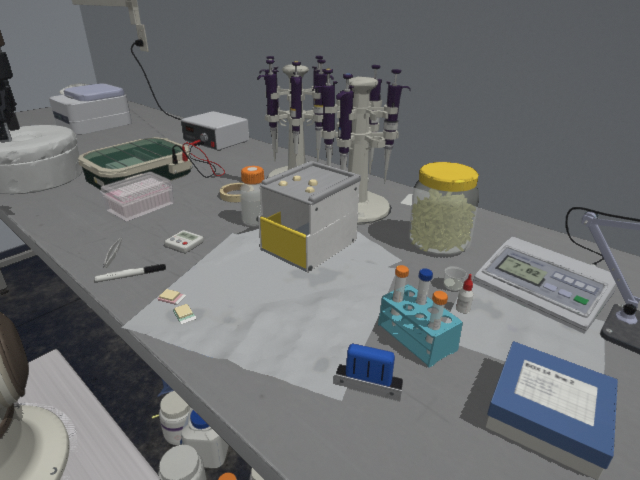

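View pics/top0.png

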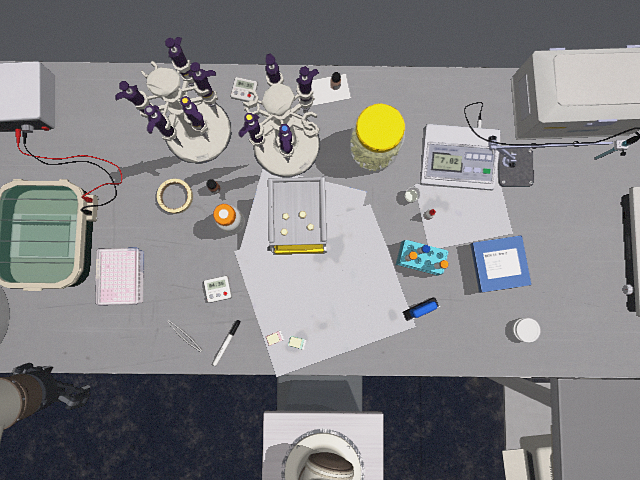

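The scene view shows the stand near (310,210) with the yellow bin at (285,240) and the scraper at (370,368). The top view has the deck at (297,208) with four chips, and the scraper at (421,308). I'll enlarge these areas next.

```bash
python3 - <<'E'
import cv2,numpy as np
t=cv2.imread("pics/top0.png");s=cv2.imread("pics/scene0.png")
a=cv2.resize(t[170:260,255:335],None,fx=5,fy=5,interpolation=2)  #400x450
b=cv2.resize(t[285:330,395:445],None,fx=8,fy=8,interpolation=2)  #400x360
o=np.zeros((450,800,3),np.uint8);o[:450,:400]=a;o[:360,400:]=b
cv2.imwrite("pics/c1.png",o)
a=cv2.resize(s[155:275,250:370],None,fx=4,fy=4,interpolation=2) #480x480
b=cv2.resize(s[335:400,325:410],None,fx=3.76,fy=3.76,interpolation=2)
o=np.zeros((480,800,3),np.uint8);o[:,:480]=a;o[:b.shape[0],480:480+b.shape[1]]=b[:,:320]
cv2.imwrite("pics/c2.png",o)
E
```

```text
(no output)
```

View pics/c1.png

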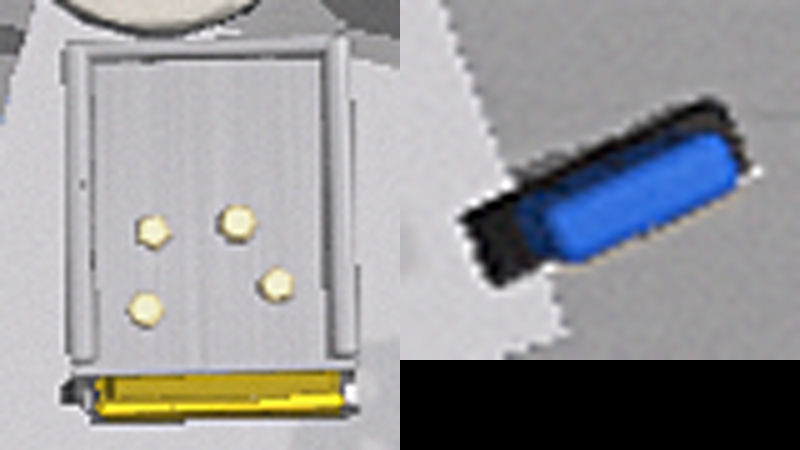

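View pics/c2.png

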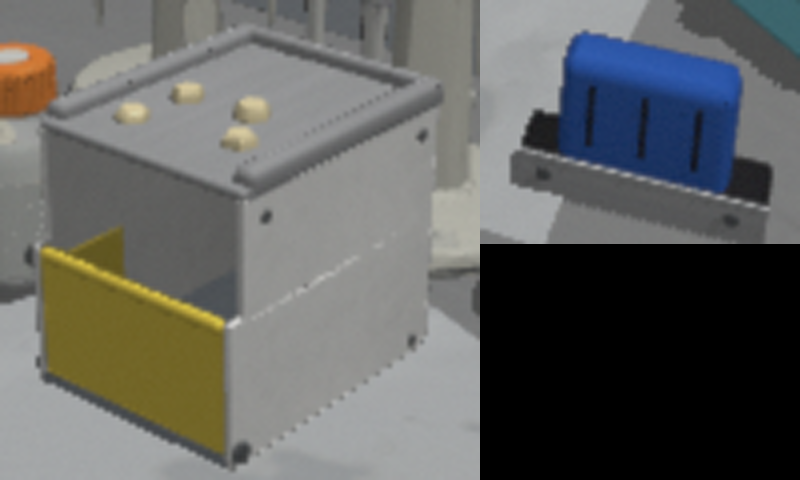

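The crops show the chips at (152,232), (238,222), (277,285) and (145,310) on the deck, and clear nose corners and lip ends. The scraper's handle and blade edges are visible too. I'll fit poses to both.

```bash
cat > h.py <<'E'
import numpy as np
from plant import sense, imaging
from scipy.spatial.transform import Rotation as Ro
C={n:imaging.read_camera(n) for n in()}
def cam(n):
    c=imaging.read_camera(n); return c
def proj(c,X):
    p=c["camera_matrix"]@(c["R"]@np.asarray(X,float)+c["t"]); return p[:2]/p[2]
def unproj(c,uv,z):
    d=c["R"].T@np.linalg.solve(c["camera_matrix"],[*uv,1.]); o=-c["R"].T@c["t"]
    return o+d*(z-o[2])/d[2]
def pose(p,X):
    c,s=np.cos(p[2]),np.sin(p[2]); return np.array([p[0]+c*X[0]-s*X[1],p[1]+s*X[0]+c*X[1],X[2]])
def fit(cs,pts,p0):
    from scipy.optimize import least_squares
    f=lambda p:np.concatenate([proj(cs[n],pose(p,X))-uv for n,X,uv in pts])
    r=least_squares(f,p0,loss="soft_l1"); return r.x,r.fun.reshape(-1,2).round(1)
E
python3 - <<'E'
from h import *
T,S=cam("top"),cam("scene"); cs=dict(t=T,s=S)
t1=lambda x,y:((x+.5)/5-.5+255,(y+.5)/5-.5+170)
t2=lambda x,y:((x-400+.5)/8-.5+395,(y+.5)/8-.5+285)
s1=lambda x,y:((x+.5)/4-.5+250,(y+.5)/4-.5+155)
s2=lambda x,y:((x-480+.5)/3.76-.5+325,(y+.5)/3.76-.5+335)
st=[("t",(.09,.057,.158),t1(95,62)),("t",(.09,-.057,.158),t1(322,58)),("t",(-.066,.057,.162),t1(96,362)),("t",(-.066,-.057,.162),t1(328,357)),
("s",(-.066,.07,.158),s1(45,122)),("s",(-.066,-.07,.158),s1(240,194)),("s",(-.074,.06,.09),s1(44,250)),("s",(-.074,-.06,.09),s1(222,325))]
p,r=fit(cs,st,[.7,.05,0]);print("stand",p,r.tolist())
for uv in [(152,232),(238,222),(277,285),(145,310)]:
    w=unproj(T,t1(*uv),.162); d=w[:2]-p[:2];c,s=np.cos(p[2]),np.sin(p[2]);print("chip",w.round(4),"stand frame",(c*d[0]+s*d[1]).round(4),(-s*d[0]+c*d[1]).round(4))
sc=[("t",(.014,.049,.018),t2(460,218)),("t",(-.014,.049,.018),t2(492,287)),("t",(.014,-.049,.018),t2(712,95)),
("s",(-.014,.049,.018),s2(512,150)),("s",(-.014,-.049,.018),s2(770,210)),("s",(-.014,.049,0),s2(512,183)),
("s",(-.011,.033,.069),s2(564,55)),("s",(-.011,-.033,.069),s2(740,87)),]
q,r=fit(cs,sc,[.5,-.25,.3]);print("scraper",q,r.tolist())
E
```

```text
stand [0.65100978 0.06937655 0.02714889] [[-0.4, -0.3], [0.4, -0.2], [-0.2, 2.4], [0.4, 2.7], [-0.8, -0.9], [1.5, 0.0], [1.7, -0.9], [-0.5, -1.4]]
chip [0.6535 0.0981 0.162 ] stand frame 0.0033 0.0286
chip [0.6589 0.0562 0.162 ] stand frame 0.0075 -0.0134
chip [0.6281 0.0368 0.162 ] stand frame -0.0238 -0.0319
chip [0.6151 0.1008 0.162 ] stand frame -0.035 0.0324
scraper [ 0.43100887 -0.2589473   0.45059641] [[-1.3, -0.8], [-0.7, 0.1], [-0.3, -1.1], [0.6, 0.2], [-0.0, -0.2], [0.3, 0.2], [-0.7, 0.3], [0.0, 1.8]]
```

```bash
cat >> h.py <<'E'
ST=(.651,.0694,.0271); SC=(.431,-.259,.4506)
def goal(pos,yaw,tilt=0,flip=0):
    """tool z down, tilted forward by tilt deg in heading yaw(rad); prints deltas from the present pose"""
    s=sense(); t=np.radians(tilt)
    R=Ro.from_euler("z",yaw).as_matrix()@np.array([[np.cos(t),0,np.sin(t)],[0,-1,0],[np.sin(t),0,-np.cos(t)]])
    if flip: R=R@np.diag([-1,-1,1])
    d=s["orientation"].T@(np.array(pos)-s["eef_pos"]); r=Ro.from_matrix(s["orientation"].T@R).as_rotvec(degrees=True)
    print("d",d.round(4),"r",r.round(1),"rows",np.ceil(max(np.linalg.norm(d)/.0417,np.linalg.norm(r)/7.16)))
E
python3 - <<'E'
from h import *
w=pose(ST,(.528-.651,0,.1645+.02)); print(w); goal(w,ST[2],45)
E
```

```text
[0.52804516 0.06606711 0.1845    ]
d [0.4466 0.335  0.0606] r [ 10.8  44.1 -25.9] rows 14.0
```

```bash
python3 -m handwheel '[{"hand":-1,"dx":0.4466,"dy":0.335,"dz":0.0606,"rx":10.8,"ry":44.1,"rz":-25.9},{"hand":-1,"dx":0.4466,"dy":0.335,"dz":0.0606,"rx":10.8,"ry":44.1,"rz":-25.9},{"hand":-1,"dx":0.4466,"dy":0.335,"dz":0.0606,"rx":10.8,"ry":44.1,"rz":-25.9},{"hand":-1,"dx":0.4466,"dy":0.335,"dz":0.0606,"rx":10.8,"ry":44.1,"rz":-25.9},{"hand":-1,"dx":0.4466,"dy":0.335,"dz":0.0606,"rx":10.8,"ry":44.1,"rz":-25.9},{"hand":-1,"dx":0.4466,"dy":0.335,"dz":0.0606,"rx":10.8,"ry":44.1,"rz":-25.9},{"hand":-1,"dx":0.4466,"dy":0.335,"dz":0.0606,"rx":10.8,"ry":44.1,"rz":-25.9},{"hand":-1,"dx":0.4466,"dy":0.335,"dz":0.0606,"rx":10.8,"ry":44.1,"rz":-25.9},{"hand":-1,"dx":0.4466,"dy":0.335,"dz":0.0606,"rx":10.8,"ry":44.1,"rz":-25.9},{"hand":-1,"dx":0.4466,"dy":0.335,"dz":0.0606,"rx":10.8,"ry":44.1,"rz":-25.9},{"hand":-1,"dx":0.4466,"dy":0.335,"dz":0.0606,"rx":10.8,"ry":44.1,"rz":-25.9},{"hand":-1,"dx":0.4466,"dy":0.335,"dz":0.0606,"rx":10.8,"ry":44.1,"rz":-25.9},{"hand":-1,"dx":0.4466,"dy":0.335,"dz":0.0606,"rx":10.8,"ry":44.1,"rz":-25.9},{"hand":-1,"dx":0.4466,"dy":0.335,"dz":0.0606,"rx":10.8,"ry":44.1,"rz":-25.9},{"hand":-1,"dx":0.4466,"dy":0.335,"dz":0.0606,"rx":10.8,"ry":44.1,"rz":-25.9},{"hand":-1,"dx":0.4466,"dy":0.335,"dz":0.0606,"rx":10.8,"ry":44.1,"rz":-25.9}]'
python3 - <<'E'
from h import *
import cv2
s=sense();print(s["joint_positions"].round(1),s["orientation"].round(2).tolist())
goal(pose(ST,(.528-.651,0,.1645)),ST[2],45);goal(pose(ST,(.5916-.651,0,.1009)),ST[2],45)
a=cam("scene")["image"][100:290,200:400];cv2.imwrite("pics/p1.png",cv2.resize(a,None,fx=3,fy=3,interpolation=2))
E
```

```text
time_s: 1.53
eef_pos: [0.4938, 0.1492, 0.2608]
orientation: [[0.733, 0.004, 0.68], [0.017, -1.0, -0.013], [0.68, 0.021, -0.733]]
ft_force: [0.7, 0.7, -1.0]
gripper_width: 0.0
grip_force: 0.0
[ 14.3  -3.5 -57.2 117.6 -11.7 -37.7] [[0.73, 0.0, 0.68], [0.02, -1.0, -0.01], [0.68, 0.02, -0.73]]
d [-0.0419  0.0813  0.0949] r [ 1.8  2.2 -0.1] rows 4.0
d [-0.0385  0.0785  0.1848] r [ 1.8  2.2 -0.1] rows 5.0
```

View pics/p1.png

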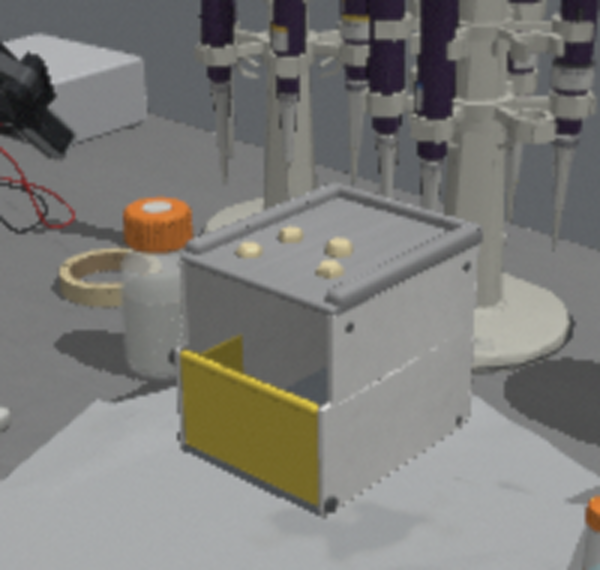

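The arm got stuck at joint 4's and joint 5's limits, with the gripper at the crop's upper left (30,90) and nothing touched. I'll back off to a neutral tilt, then fit the arm's kinematics so I can pick a wrist branch.

```bash
python3 - <<'E'
from h import *
np.save("s1.npy",np.concatenate([sense()["joint_positions"],sense()["eef_pos"],sense()["orientation"].ravel()]))
goal((.45,.06,.32),.13,15)
E
```

```text
d [ 0.0043  0.0883 -0.0714] r [  4.7 -28.   -6.1] rows 5.0
```

```bash
python3 -m handwheel '[{"hand":-1,"dx":0.0043,"dy":0.0883,"dz":-0.0714,"rx":4.7,"ry":-28,"rz":-6.1},{"hand":-1,"dx":0.0043,"dy":0.0883,"dz":-0.0714,"rx":4.7,"ry":-28,"rz":-6.1},{"hand":-1,"dx":0.0043,"dy":0.0883,"dz":-0.0714,"rx":4.7,"ry":-28,"rz":-6.1},{"hand":-1,"dx":0.0043,"dy":0.0883,"dz":-0.0714,"rx":4.7,"ry":-28,"rz":-6.1},{"hand":-1,"dx":0.0043,"dy":0.0883,"dz":-0.0714,"rx":4.7,"ry":-28,"rz":-6.1},{"hand":-1,"dx":0.0043,"dy":0.0883,"dz":-0.0714,"rx":4.7,"ry":-28,"rz":-6.1},{"hand":-1,"dx":0.0043,"dy":0.0883,"dz":-0.0714,"rx":4.7,"ry":-28,"rz":-6.1},{"hand":-1,"dx":0.0043,"dy":0.0883,"dz":-0.0714,"rx":4.7,"ry":-28,"rz":-6.1}]'
cat > kin.py <<'E'
from h import *
from scipy.optimize import least_squares
def fk(q,L):
    a1,h,L2,e,L3,d,s3=L; q=np.radians(q)
    ry=lambda a:Ro.from_rotvec([0,a,0]).as_matrix(); rz=lambda a:Ro.from_rotvec([0,0,a]).as_matrix(); rx=lambda a:Ro.from_rotvec([a,0,0]).as_matrix()
    R=rz(q[0]); p=R@[a1,0,h]
    R=R@ry(q[1]); p=p+R@[0,0,L2]
    R=R@ry(-q[2]); p=p+R@[L3,0,e]
    R=R@rx(SG[0]*q[3])@ry(-q[4])@rx(SG[1]*q[5]); p=p+R@[d,0,0]
    return p,R   # R: x axis = tool z
SG=[1,1]
E
python3 - <<'E'
from kin import *
import kin
s0=(np.array([78.98864,22.08595,.388295,-.023594,-68.41284,-14.81679]),np.array([.27206858,.56212682,.24434439]),np.array([[.90003869,-.43580937,-.00074422],[-.43580999,-.90003685,-.0018199],[.0001233,.00196232,-.99999807]]))
v=np.load("s1.npy");s=sense()
D=[s0,(v[:6],v[6:9],v[9:].reshape(3,3)),(s["joint_positions"],s["eef_pos"],s["orientation"])]
np.save("D.npy",np.array([np.concatenate([a,b,c.ravel()]) for a,b,c in D]))
print(D[2][0].round(1))
for g4 in(1,-1):
  for g6 in (1,-1):
    kin.SG[:]=[g4,g6]
    Bs=[fk(q,[0]*7)[1].T@R for q,p,R in D]
    f=lambda L:np.concatenate([fk(q,np.append(L,0))[0]-p for q,p,R in D]+[1e-4*(L-[.0,.3,.4,0,.4,.2])])
    r=least_squares(f,[.0,.3,.4,0,.4,.2]);print(g4,g6,r.x.round(4),r.fun[:9].round(4)); print([B.round(2).tolist() for B in Bs])
E
```

```text
time_s: 2.25
eef_pos: [0.4573, 0.0641, 0.3196]
orientation: [[0.856, 0.037, 0.515], [0.058, -0.998, -0.025], [0.513, 0.051, -0.857]]
ft_force: [1.3, -1.3, 1.6]
gripper_width: -0.0002
grip_force: 0.0
[ 37.7 -11.6 -43.8  33.  -37.9  32.4]
1 1 [ 0.9043 -0.9263  0.2052  0.3446 -0.5434 -0.4894] [-0.1567  0.0317  0.03    0.0314 -0.1063  0.0143 -0.0444  0.0479 -0.0443]
[[[0.0, -0.0, 1.0], [-0.87, 0.49, 0.0], [-0.49, -0.87, 0.0]], [[-0.06, -0.35, 0.93], [0.95, -0.32, -0.06], [0.32, 0.88, 0.35]], [[-0.32, -0.54, 0.78], [0.54, -0.78, -0.32], [0.78, 0.32, 0.54]]]
1 -1 [ 0.9043 -0.9263  0.2052  0.3446 -0.5434 -0.4894] [-0.1567  0.0317  0.03    0.0314 -0.1063  0.0143 -0.0444  0.0479 -0.0443]
[[[0.0, -0.0, 1.0], [-1.0, 0.0, 0.0], [-0.0, -1.0, -0.0]], [[-0.06, -0.35, 0.93], [0.55, 0.77, 0.32], [-0.83, 0.53, 0.15]], [[-0.32, -0.54, 0.78], [-0.47, -0.62, -0.63], [0.82, -0.57, -0.06]]]
-1 1 [-0.0063  0.328   0.6421 -0.0103  0.4024  0.5067] [-0.1568  0.0311  0.0136  0.0297 -0.11    0.0065 -0.0383  0.0453 -0.0201]
[[[-0.0, -0.0, 1.0], [-0.87, 0.49, 0.0], [-0.49, -0.87, -0.0]], [[0.0, 0.0, 1.0], [-0.26, 0.97, -0.0], [-0.97, -0.26, 0.0]], [[0.0, 0.0, 1.0], [-0.43, -0.9, 0.0], [0.9, -0.43, -0.0]]]
-1 -1 [-0.0063  0.328   0.6421 -0.0103  0.4024  0.5067] [-0.1568  0.0311  0.0136  0.0297 -0.11    0.0065 -0.0383  0.0453 -0.0201]
[[[-0.0, -0.0, 1.0], [-1.0, 0.0, -0.0], [-0.0, -1.0, -0.0]], [[0.0, 0.0, 1.0], [-1.0, 0.0, 0.0], [-0.0, -1.0, 0.0]], [[0.0, 0.0, 1.0], [-1.0, -0.0, 0.0], [0.0, -1.0, -0.0]]]
```

```bash
cat > kin.py <<'E'
from h import *
from scipy.optimize import least_squares
ry=lambda a:Ro.from_rotvec([0,a,0]).as_matrix(); rz=lambda a:Ro.from_rotvec([0,0,a]).as_matrix(); rx=lambda a:Ro.from_rotvec([a,0,0]).as_matrix()
B=np.array([[0,0,1],[-1,0,0],[0,-1,0.]])
def fk(q,L):
    a1,h,L2,e,L3,d,s3=L[:7]; q=np.radians(q)
    R=rz(q[0]); p=R@[a1,0,h]
    R=R@ry(q[1]); p=p+R@[0,0,L2]
    R=R@ry(-q[2]); p=p+R@[L3,s3,e]
    R=R@rx(-q[3])@ry(-q[4])@rx(-q[5]); p=p+R@B@[0,0,d]
    return p,R@B
LO=np.array([-179.83,-69.29,-61.27,-181.25,-171.15,-177.46]);HI=np.array([179.83,118.12,80.66,117.63,-9.14,177.46])
def fitL():
    D=np.load("D.npy")
    f=lambda L:np.concatenate([fk(v[:6],L)[0]-v[6:9] for v in D]+[1e-3*(L-[.0,.3,.4,0,.4,.2,-.16])])
    r=least_squares(f,[.0,.3,.4,0,.4,.2,-.16]);return r.x,r.fun[:-7]
def target(pos,yaw,tilt):
    t=np.radians(tilt); return np.array(pos),Ro.from_euler("z",yaw).as_matrix()@np.array([[np.cos(t),0,np.sin(t)],[0,-1,0],[np.sin(t),0,-np.cos(t)]])
def ik(pos,R,q0,L):
    def f(q):
        p,r=fk(q,L); return np.concatenate([(p-pos)*10,Ro.from_matrix(r.T@R).as_rotvec()])
    r=least_squares(f,np.clip(q0,LO+.1,HI-.1),bounds=(LO,HI)); return r.x,np.abs(r.fun).max()
E
python3 - <<'E'
from kin import *
L,f=fitL();print(L.round(4),f.round(4))
for tilt in (30,35,40,45,50):
  for yaw in (-.1,.03,.15):
   for q4 in (0,100,-170):
    q,e=ik(*target(pose(ST,(-.06,0,.10)),yaw,tilt),[20,10,-50,q4,-20,0-q4],L)
    print(tilt,yaw,q4,q.round(0),round(e,3)) if e<.02 else 0
E
```

```text
[ 0.2821 -0.0692  0.5038  0.1021  0.1029  0.1913 -0.0893] [-0.0691  0.0142  0.0188  0.0383 -0.1411  0.0089 -0.0492  0.0576 -0.0277]
```

```bash
cat >> h.py <<'E'
def log():
    s=sense(); v=np.concatenate([s["joint_positions"],s["eef_pos"],s["orientation"].ravel()])
    D=np.load("D.npy"); np.save("D.npy",np.vstack([D,v])); print("q",v[:6].round(1))
E
M='python3 -m handwheel'
python3 -m handwheel '[{"hand":-1,"ry":-10},{"hand":-1,"ry":-10},{"hand":-1,"ry":-10}]'; python3 -c "from h import *;log()"
python3 -m handwheel '[{"hand":-1,"ry":-16,"dx":-0.03},{"hand":-1,"ry":-16,"dx":-0.03},{"hand":-1,"ry":-16,"dx":-0.03},{"hand":-1,"ry":-16,"dx":-0.03}]'; python3 -c "from h import *;log()"
python3 -m handwheel '[{"hand":-1,"rx":15,"dz":0.05},{"hand":-1,"rx":15,"dz":0.05},{"hand":-1,"rx":15,"dz":0.05},{"hand":-1,"rx":15,"dz":0.05}]'; python3 -c "from h import *;log()"
```

```text
q [ 37.7 -11.6 -43.8  33.  -37.9  32.4]
q [ 37.7 -11.6 -43.8  33.  -37.9  32.4]
q [ 37.7 -11.6 -43.8  33.  -37.9  32.4]schema error: expected keys hand, dx, dy, dz, rx, ry, rz
schema error: expected keys hand, dx, dy, dz, rx, ry, rz
schema error: expected keys hand, dx, dy, dz, rx, ry, rz
```

```bash

python3 -m handwheel '[{"hand":-1,"dx":0,"dy":0,"dz":0,"rx":0,"ry":-10,"rz":0},{"hand":-1,"dx":0,"dy":0,"dz":0,"rx":0,"ry":-10,"rz":0},{"hand":-1,"dx":0,"dy":0,"dz":0,"rx":0,"ry":-10,"rz":0},{"hand":-1,"dx":0,"dy":0,"dz":0,"rx":0,"ry":-10,"rz":0}]'; python3 -c "from h import *;log()"
python3 -m handwheel '[{"hand":-1,"dx":-0.03,"dy":0,"dz":0,"rx":0,"ry":-16,"rz":0},{"hand":-1,"dx":-0.03,"dy":0,"dz":0,"rx":0,"ry":-16,"rz":0},{"hand":-1,"dx":-0.03,"dy":0,"dz":0,"rx":0,"ry":-16,"rz":0},{"hand":-1,"dx":-0.03,"dy":0,"dz":0,"rx":0,"ry":-16,"rz":0},{"hand":-1,"dx":-0.03,"dy":0,"dz":0,"rx":0,"ry":-16,"rz":0}]'; python3 -c "from h import *;log()"
python3 -m handwheel '[{"hand":-1,"dx":0,"dy":0,"dz":0.05,"rx":15,"ry":0,"rz":0},{"hand":-1,"dx":0,"dy":0,"dz":0.05,"rx":15,"ry":0,"rz":0},{"hand":-1,"dx":0,"dy":0,"dz":0.05,"rx":15,"ry":0,"rz":0},{"hand":-1,"dx":0,"dy":0,"dz":0.05,"rx":15,"ry":0,"rz":0}]'; python3 -c "from h import *;log()"
```

```text
time_s: 2.58
eef_pos: [0.4598, 0.0646, 0.3205]
orientation: [[0.931, 0.033, 0.365], [0.05, -0.998, -0.036], [0.363, 0.052, -0.93]]
ft_force: [0.2, -0.0, 0.3]
gripper_width: -0.0003
grip_force: 0.0
q [ 36.4  -7.2 -32.9  18.8 -49.6  45.7]
time_s: 3.0
eef_pos: [0.4308, 0.0618, 0.3085]
orientation: [[0.995, 0.033, 0.092], [0.038, -0.998, -0.051], [0.09, 0.054, -0.994]]
ft_force: [0.0, 0.5, -0.4]
gripper_width: 0.0001
grip_force: 0.0
q [ 33.4  -2.1 -22.8   5.8 -66.5  56.4]
time_s: 3.33
eef_pos: [0.4355, 0.0582, 0.2597]
orientation: [[0.995, 0.053, 0.081], [0.035, -0.977, 0.209], [0.091, -0.205, -0.975]]
ft_force: [-0.1, 0.2, -0.7]
gripper_width: 0.0001
grip_force: 0.0
q [ 22.2   0.3 -22.2 -10.9 -59.   75.3]
```

```bash
python3 - <<'E'
s=open("kin.py").read()
s=s.replace("R=R@rx(-q[3])@ry(-q[4])@rx(-q[5]); p=p+R@B@[0,0,d]","R=R@rx(-q[3]); p=p+R@[0,L[7],L[8]]\n    R=R@ry(-q[4]); p=p+R@[0,L[10],L[9]]; R=R@rx(-q[5]); p=p+R@B@[L[11],L[12],d]")
s=s.replace("[.0,.3,.4,0,.4,.2,-.16]","[.0,.3,.4,0,.4,.2,-.16]+[0]*6").replace("[:-7]","[:-13]").replace("1e-3*","1e-4*")
open("kin.py","w").write(s)
E
python3 - <<'E'
from kin import *
L,f=fitL();print(L.round(4));print(f.reshape(-1,3).round(4))
E
```

```text
Traceback (most recent call last):
  File "kin.py", line 17, in fitL
    r=least_squares(f,[.0,.3,.4,0,.4,.2,-.16]+[0]*6);return r.x,r.fun[:-13]
  File "kin.py", line 16, in <lambda>
    f=lambda L:np.concatenate([fk(v[:6],L)[0]-v[6:9] for v in D]+[1e-4*(L-[.0,.3,.4,0,.4,.2,-.16]+[0]*6)])
                                                                        ~^~~~~~~~~~~~~~~~~~~~~~~~
ValueError: operands could not be broadcast together with shapes (13,) (7,)
```

```bash
sed -i 's/(L-\[.0,.3,.4,0,.4,.2,-.16\]+\[0\]\*6)/(L-np.array([.0,.3,.4,0,.4,.2,-.16]+[0]*6))/' kin.py
python3 - <<'E'
from kin import *
D=np.load("D.npy"); D=D[np.r_[0:3,6:len(D)]]; np.save("D.npy",D)
L,f=fitL();print(L.round(4));print(f.reshape(-1,3).round(4))
print([np.abs(fk(v[:6],L)[1]-v[9:].reshape(3,3)).max().round(3) for v in D])
E
```

```text
[-0.      0.1606  0.5649  0.      0.4218  0.2837  0.     -0.0799 -0.
  0.     -0.0799 -0.     -0.    ]
[[-0. -0.  0.]
 [-0. -0.  0.]
 [ 0.  0. -0.]
 [ 0.  0. -0.]
 [ 0.  0. -0.]
 [-0. -0. -0.]]
[np.float64(0.0), np.float64(0.0), np.float64(0.0), np.float64(0.0), np.float64(0.0), np.float64(0.0)]
```

```bash
python3 - <<'E'
from kin import *
L,f=fitL(); L=L.round(4); np.save("L.npy",L)
rng=np.random.default_rng(0)
for nm,P in (("ins",(-.0594,0,.1009)),("pre",(-.13,0,.175)),("pull",(-.105,0,.09))):
 for tilt in (35,45):
  for yaw in (-.4,-.2,.03,.25,.5):
    sols=[]
    for k in range(25):
        q0=np.array([rng.uniform(-20,60),rng.uniform(-10,60),rng.uniform(-60,30),rng.uniform(-180,117),rng.uniform(-80,-10),rng.uniform(-170,170)])
        q,e=ik(*target(pose(ST,P),ST[2]+yaw,tilt),q0,L)
        if e<1e-3 and not any(np.abs(q-x).max()<1 for x in sols): sols.append(q)
    print(nm,tilt,yaw,*[x.round(0).astype(int).tolist() for x in sols])
E
```

```text
ins 35 -0.4
ins 35 -0.2
ins 35 0.03
ins 35 0.25
ins 35 0.5 [15, 20, -24, -36, -15, 137]
ins 45 -0.4
ins 45 -0.2
ins 45 0.03
ins 45 0.25
ins 45 0.5
pre 35 -0.4 [14, 7, -58, 103, -20, -43]
pre 35 -0.2
pre 35 0.03
pre 35 0.25
pre 35 0.5 [21, 6, -34, -20, -16, 117]
pre 45 -0.4
pre 45 -0.2
pre 45 0.03
pre 45 0.25
pre 45 0.5 [11, 6, -29, -51, -17, 154]
pull 35 -0.4
pull 35 -0.2
pull 35 0.03
pull 35 0.25
pull 35 0.5 [15, 18, -28, -41, -13, 143]
pull 45 -0.4
pull 45 -0.2 [-10, 20, -52, -180, -27, -90]
pull 45 0.03 [-8, 18, -34, -129, -10, -133]
pull 45 0.25
pull 45 0.5 [0, 18, -26, -77, -21, -171]
```

```bash
cat >> kin.py <<'E'
def ikz(pos,R,q0,L):
    def f(q):
        p,r=fk(q,L); return np.concatenate([(p-pos)*10,r[:,2]-R[:,2]])
    r=least_squares(f,np.clip(q0,LO+.1,HI-.1),bounds=(LO+.05,HI-.05)); return r.x,np.abs(r.fun).max()
def roll(q,R,L):
    r=R.T@fk(q,L)[1]; return np.degrees(np.arctan2(r[1,0],r[0,0]))
E
python3 - <<'E'
from kin import *
L=np.load("L.npy"); rng=np.random.default_rng(0)
P=(-.0594,0,.1009)
for tilt in (35,40,45,50):
  for yaw in (-.4,-.2,0,.2,.4):
    sols=[];T=target(pose(ST,P),ST[2]+yaw,tilt)
    for k in range(25):
        q0=np.array([rng.uniform(-20,60),rng.uniform(-10,60),rng.uniform(-60,30),rng.uniform(-180,117),rng.uniform(-80,-10),rng.uniform(-90,90)])
        q,e=ikz(*T,q0,L)
        if e<1e-3 and not any(np.abs(q-x)[:5].max()<1 for x in sols): sols.append(q)
    print(tilt,yaw,*[(x.round(0).astype(int).tolist()[:5],int((x[5]+roll(x,T[1],L)+180)%360-180),int((x[5]-roll(x,T[1],L)+180)%360-180)) for x in sols])
E
```

```text
35 -0.4
35 -0.2
35 0
35 0.2
35 0.4
40 -0.4
40 -0.2
40 0
40 0.2
40 0.4 ([14, 19, -25, -46, -9], 143, 81)
45 -0.4
45 -0.2
45 0
45 0.2
45 0.4 ([6, 20, -22, -69, -14], 172, -178)
50 -0.4
50 -0.2
50 0 ([-12, 21, -38, -150, -21], -109, 70)
50 0.2 ([-5, 20, -26, -108, -14], -149, -159)
50 0.4 ([-3, 21, -23, -90, -21], -161, 2)
```

```bash
cat >> kin.py <<'E'
def cur(): return sense()["joint_positions"]
def flipT(T): return T[0],T[1]@np.diag([-1,-1,1.])
def rows(qs,L,w=None,ref=None):
    """tool-frame deltas from the present pose for joint waypoints"""
    p0,R0=ref if ref else fk(cur(),L)
    for q in qs:
        p,R=fk(q,L); d=R0.T@(p-p0); r=Ro.from_matrix(R0.T@R).as_rotvec(degrees=True)
        print('{"hand":-1,"dx":%.4f,"dy":%.4f,"dz":%.4f,"rx":%.1f,"ry":%.1f,"rz":%.1f}'%(*d,*r),"#",p.round(3),R[:,2].round(2))
E
python3 - <<'E'
from kin import *
L=np.load("L.npy")
T=flipT(target(pose(ST,(-.126,0,.157)),ST[2],50)); q1,e=ik(*T,[-12,10,-40,-150,-21,70],L); print(q1.round(1),e)
T=flipT(target(pose(ST,(-.065,0,.106)),ST[2],50)); q2,e=ik(*T,q1,L); print(q2.round(1),e)
T=flipT(target(pose(ST,(-.2,0,.25)),ST[2],50)); q3,e=ik(*T,q1,L); print(q3.round(1),e)
q0=cur();print(q0.round(1))
qm=[q0+(q1-q0)*t for t in np.linspace(0,1,21)[1:]]
rows(qm,L)
E
```

```text
[  -8.     8.3  -37.  -130.9   -9.1   47.3] 0.018689494404032916
[ -11.9   20.3  -37.8 -148.7  -20.1   69. ] 4.551914400963142e-14
[ -11.9   -9.8  -55.5 -181.2   -9.1   99.6] 0.19068163347873826
[ 22.2   0.3 -22.2 -10.9 -59.   75.3]
{"hand":-1,"dx":-0.0066,"dy":-0.0112,"dz":0.0182,"rx":5.0,"ry":0.4,"rz":6.3} # [0.43  0.073 0.244] [ 0.09  0.29 -0.95]
{"hand":-1,"dx":-0.0112,"dy":-0.0228,"dz":0.0338,"rx":9.8,"ry":0.9,"rz":12.9} # [0.426 0.087 0.23 ] [ 0.11  0.37 -0.92]
{"hand":-1,"dx":-0.0137,"dy":-0.0343,"dz":0.0471,"rx":14.5,"ry":1.5,"rz":19.7} # [0.424 0.101 0.219] [ 0.13  0.44 -0.89]
{"hand":-1,"dx":-0.0140,"dy":-0.0453,"dz":0.0583,"rx":19.0,"ry":2.1,"rz":26.7} # [0.424 0.114 0.211] [ 0.17  0.5  -0.85]
{"hand":-1,"dx":-0.0123,"dy":-0.0554,"dz":0.0674,"rx":23.3,"ry":2.8,"rz":34.0} # [0.426 0.126 0.204] [ 0.22  0.55 -0.81]
{"hand":-1,"dx":-0.0087,"dy":-0.0641,"dz":0.0747,"rx":27.5,"ry":3.6,"rz":41.4} # [0.43  0.136 0.199] [ 0.27  0.58 -0.77]
{"hand":-1,"dx":-0.0033,"dy":-0.0712,"dz":0.0805,"rx":31.5,"ry":4.5,"rz":49.1} # [0.435 0.144 0.195] [ 0.33  0.61 -0.72]
{"hand":-1,"dx":0.0035,
[... 849 characters left out ...]
0.0489,"dz":0.0984,"rx":57.6,"ry":12.7,"rz":115.8} # [0.504 0.129 0.18 ] [ 0.76  0.36 -0.54]
{"hand":-1,"dx":0.0698,"dy":-0.0372,"dz":0.1000,"rx":60.1,"ry":13.8,"rz":124.6} # [0.511 0.118 0.176] [ 0.79  0.29 -0.54]
{"hand":-1,"dx":0.0746,"dy":-0.0242,"dz":0.1018,"rx":62.5,"ry":14.9,"rz":133.6} # [0.517 0.106 0.172] [ 0.8   0.22 -0.56]
{"hand":-1,"dx":0.0780,"dy":-0.0104,"dz":0.1040,"rx":64.6,"ry":16.0,"rz":142.7} # [0.521 0.093 0.168] [ 0.81  0.14 -0.58]
{"hand":-1,"dx":0.0798,"dy":0.0038,"dz":0.1065,"rx":66.6,"ry":16.9,"rz":151.9} # [0.524 0.08  0.162] [ 0.8   0.08 -0.6 ]
{"hand":-1,"dx":0.0801,"dy":0.0181,"dz":0.1094,"rx":68.3,"ry":17.8,"rz":161.2} # [0.525 0.066 0.157] [ 0.78  0.01 -0.63]
```

```bash
python3 - <<'E'
from kin import *
L=np.load("L.npy")
qi=np.array([-11.9,20.3,-37.8,-148.7,-20.1,69])
for P in ((-.126,0,.157),(-.135,0,.145)):
  for t in (50,55,60):
    for y in (-.2,0,.2):
      T=flipT(target(pose(ST,P),ST[2]+y,t)); q,e=ik(*T,qi,L); print(P,t,y,q.round(1),round(e,4))
T=flipT(target(pose(ST,(-.126,0,.157)),ST[2]+0,57)); q1,e=ik(*T,qi,L)
q0=cur();rows([q0+(q1-q0)*t for t in np.linspace(0,1,12)[1:]],L); print(q1)
E
```

```text
(-0.126, 0, 0.157) 50 -0.2 [ -10.8   10.   -52.9 -178.3  -22.9   89. ] 0.0
(-0.126, 0, 0.157) 50 0 [  -8.     8.3  -37.  -130.9   -9.1   47.3] 0.0187
(-0.126, 0, 0.157) 50 0.2 [  2.2   8.1 -30.7 -90.3  -9.1   7. ] 0.0333
(-0.126, 0, 0.157) 55 -0.2 [ -10.8   12.1  -56.2 -178.6  -33.3   89.4] 0.0
(-0.126, 0, 0.157) 55 0 [ -14.1   10.1  -44.1 -144.   -22.1   65.2] 0.0
(-0.126, 0, 0.157) 55 0.2 [  -8.     9.2  -34.2 -110.1  -18.2   33.5] 0.0
(-0.126, 0, 0.157) 60 -0.2 [ -10.9   15.1  -59.3 -178.8  -44.4   89.6] 0.0
(-0.126, 0, 0.157) 60 0 [ -17.3   13.2  -50.2 -151.1  -35.5   75.5] 0.0
(-0.126, 0, 0.157) 60 0.2 [ -16.3   12.   -40.3 -124.5  -31.    54.4] 0.0
(-0.135, 0, 0.145) 50 -0.2 [ -11.2   11.2  -54.7 -177.8  -25.9   88.8] 0.0
(-0.135, 0, 0.145) 50 0 [  -8.3    8.9  -37.9 -129.9   -9.8   46.7] 0.0
(-0.135, 0, 0.145) 50 0.2 [  1.4   8.6 -31.7 -92.8  -9.1  10.2] 0.0124
(-0.135, 0, 0.145) 55 -0.2 [ -11.3   13.6  -58.  -178.2  -36.6   89.3] 0.0
(-0.135, 0, 0.145) 55 0 [ -15.7   11.6  -47.3 -147.   -26.5   69.9] 0.0
(-0.135, 0, 0.145) 55 0.2 [ -11.3   10.5  -37.1 -116.   -22.    42.2] 0.
[... 945 characters left out ...]
 -0.54]
{"hand":-1,"dx":-0.0030,"dy":-0.1054,"dz":0.1123,"rx":55.6,"ry":2.6,"rz":93.5} # [0.436 0.185 0.172] [ 0.63  0.6  -0.49]
{"hand":-1,"dx":0.0232,"dy":-0.0901,"dz":0.1106,"rx":61.5,"ry":5.5,"rz":108.9} # [0.463 0.17  0.172] [ 0.74  0.49 -0.47]
{"hand":-1,"dx":0.0479,"dy":-0.0634,"dz":0.1089,"rx":66.9,"ry":8.8,"rz":124.7} # [0.489 0.145 0.171] [ 0.81  0.34 -0.47]
{"hand":-1,"dx":0.0677,"dy":-0.0266,"dz":0.1081,"rx":71.8,"ry":12.5,"rz":140.7} # [0.51  0.109 0.166] [ 0.85  0.18 -0.5 ]
{"hand":-1,"dx":0.0801,"dy":0.0182,"dz":0.1090,"rx":76.3,"ry":16.7,"rz":156.9} # [0.525 0.066 0.157] [ 0.84  0.02 -0.54]
[ -15.67569828   11.21331969  -46.83279211 -147.60036657  -27.61870305
   70.23726213]
```

```bash
python3 -m handwheel '[{"hand":-1,"dx":-0.0287,"dy":-0.0176,"dz":0.04,"rx":9.4,"ry":-1.8,"rz":11.2},{"hand":-1,"dx":-0.0489,"dy":-0.04,"dz":0.07,"rx":18.3,"ry":-2.8,"rz":23.3},{"hand":-1,"dx":-0.0489,"dy":-0.04,"dz":0.07,"rx":18.3,"ry":-2.8,"rz":23.3},{"hand":-1,"dx":-0.0489,"dy":-0.04,"dz":0.07,"rx":18.3,"ry":-2.8,"rz":23.3},{"hand":-1,"dx":-0.0587,"dy":-0.0644,"dz":0.09,"rx":26.8,"ry":-3.1,"rz":36.2},{"hand":-1,"dx":-0.0576,"dy":-0.086,"dz":0.1034,"rx":34.8,"ry":-2.6,"rz":49.7},{"hand":-1,"dx":-0.0576,"dy":-0.086,"dz":0.1034,"rx":34.8,"ry":-2.6,"rz":49.7},{"hand":-1,"dx":-0.0576,"dy":-0.086,"dz":0.1034,"rx":34.8,"ry":-2.6,"rz":49.7},{"hand":-1,"dx":-0.0465,"dy":-0.102,"dz":0.11,"rx":42.2,"ry":-1.5,"rz":63.8},{"hand":-1,"dx":-0.0465,"dy":-0.102,"dz":0.11,"rx":42.2,"ry":-1.5,"rz":63.8},{"hand":-1,"dx":-0.0273,"dy":-0.109,"dz":0.1126,"rx":49.2,"ry":0.3,"rz":78.5},{"hand":-1,"dx":-0.0273,"dy":-0.109,"dz":0.1126,"rx":49.2,"ry":0.3,"rz":78.5},{"hand":-1,"dx":-0.003,"dy":-0.1054,"dz":0.1123,"rx":55.6,"ry":2.6,"rz":93.5},{"hand":-1,"dx":-0.003,"dy":-0.1054,"dz":0.1123,"rx":55.6,"ry":2.6,"rz":93.5},{"hand":-1,"dx":0.0232,"dy":-0.09,"dz":0.1106,"rx":61.5,"ry":5.5,"rz":108.9},{"hand":-1,"dx":0.0232,"dy":-0.09,"dz":0.1106,"rx":61.5,"ry":5.5,"rz":108.9},{"hand":-1,"dx":0.0232,"dy":-0.09,"dz":0.1106,"rx":61.5,"ry":5.5,"rz":108.9},{"hand":-1,"dx":0.0479,"dy":-0.0634,"dz":0.1089,"rx":66.9,"ry":8.8,"rz":124.7},{"hand":-1,"dx":0.0479,"dy":-0.0634,"dz":0.1089,"rx":66.9,"ry":8.8,"rz":124.7},{"hand":-1,"dx":0.0479,"dy":-0.0634,"dz":0.1089,"rx":66.9,"ry":8.8,"rz":124.7}]'
python3 - <<'E'
from kin import *
L=np.load("L.npy"); q=cur(); print(q.round(1))
q1=np.array([-15.7,11.2,-46.8,-147.6,-27.6,70.2]);rows([(q+q1)/2,q1],L)
E
```

```text
time_s: 5.0
eef_pos: [0.4881, 0.1476, 0.1713]
orientation: [[-0.297, -0.502, 0.812], [-0.448, 0.825, 0.346], [-0.843, -0.261, -0.47]]
ft_force: [-1.7, 1.0, -0.5]
gripper_width: 0.0
grip_force: 0.0
[  -8.4    9.2  -42.3 -122.8  -33.2   70.8]
{"hand":-1,"dx":0.0143,"dy":-0.0403,"dz":0.0075,"rx":8.9,"ry":3.8,"rz":13.9} # [0.51  0.111 0.166] [ 0.85  0.18 -0.5 ]
{"hand":-1,"dx":0.0375,"dy":-0.0826,"dz":0.0085,"rx":17.8,"ry":7.7,"rz":28.0} # [0.525 0.066 0.157] [ 0.84  0.02 -0.54]
```

Works well. Move to the pre-insert pose, then work out the insertion.

```bash
python3 -m handwheel '[{"hand":-1,"dx":0.0143,"dy":-0.0403,"dz":0.0075,"rx":8.9,"ry":3.8,"rz":13.9},{"hand":-1,"dx":0.0143,"dy":-0.0403,"dz":0.0075,"rx":8.9,"ry":3.8,"rz":13.9},{"hand":-1,"dx":0.0375,"dy":-0.0826,"dz":0.0085,"rx":17.8,"ry":7.7,"rz":28},{"hand":-1,"dx":0.0375,"dy":-0.0826,"dz":0.0085,"rx":17.8,"ry":7.7,"rz":28},{"hand":-1,"dx":0.0375,"dy":-0.0826,"dz":0.0085,"rx":17.8,"ry":7.7,"rz":28},{"hand":-1,"dx":0.0375,"dy":-0.0826,"dz":0.0085,"rx":17.8,"ry":7.7,"rz":28}]'
cat >> kin.py <<'E'
def plan(wps,L,flip=1):
    """wps: (stand-frame pos, heading rel. stand, tilt)"""
    q=cur(); ref=fk(q,L); print(q.round(1),ref[0].round(4))
    for P,y,t in wps:
        T=target(pose(ST,P),ST[2]+y,t); T=flipT(T) if flip else T
        q,e=ik(*T,q,L); print(q.round(1),round(e,4)); rows([q],L,ref=ref)
E
python3 - <<'E'
from kin import *
L=np.load("L.npy")
plan([((-.095,0,.131),0,53),((-.0645,0,.1065),0,50),((-.065,0,.104),0,50),((-.085,0,.1),0,50),((-.115,0,.088),0,50)],L)
E
```

```text
time_s: 5.5
eef_pos: [0.5242, 0.0672, 0.1572]
orientation: [[-0.545, -0.028, 0.838], [-0.014, 1.0, 0.024], [-0.839, 0.001, -0.545]]
ft_force: [-0.3, -0.1, -0.7]
gripper_width: -0.0
grip_force: 0.0
[ -15.6   11.1  -46.9 -147.6  -27.6   70.1] [0.5242 0.0672 0.1572]
[ -13.5   15.8  -42.2 -148.3  -23.2   69.6] 0.0
{"hand":-1,"dx":0.0046,"dy":-0.0013,"dz":0.0410,"rx":0.1,"ry":4.0,"rz":-0.0} # [0.556 0.067 0.131] [ 0.8   0.02 -0.6 ]
[ -11.9   20.2  -37.7 -148.5  -19.9   68.8] 0.0
{"hand":-1,"dx":0.0085,"dy":-0.0013,"dz":0.0799,"rx":0.1,"ry":7.0,"rz":-0.0} # [0.587 0.068 0.107] [ 0.77  0.02 -0.64]
[ -12.1   20.6  -38.2 -149.3  -20.7   69.8] 0.0
{"hand":-1,"dx":0.0109,"dy":-0.0013,"dz":0.0808,"rx":0.1,"ry":7.0,"rz":-0.0} # [0.586 0.068 0.104] [ 0.77  0.02 -0.64]
[ -13.2   20.2  -41.6 -150.7  -23.5   72.4] 0.0
{"hand":-1,"dx":0.0252,"dy":-0.0013,"dz":0.0662,"rx":0.1,"ry":7.0,"rz":-0.0} # [0.566 0.067 0.1  ] [ 0.77  0.02 -0.64]
[ -15.3   20.8  -47.2 -153.2  -29.5   77.3] 0.0
{"hand":-1,"dx":0.0516,"dy":-0.0013,"dz":0.0476,"rx":0.1,"ry":7.0,"rz":-0.0} # [0.536 0.066 0.088] [ 0.77  0.02 -0.64]
```

```bash
python3 -m handwheel '[{"hand":-1,"dx":0.0046,"dy":-0.0013,"dz":0.041,"rx":0,"ry":4,"rz":0},{"hand":-1,"dx":0.0046,"dy":-0.0013,"dz":0.041,"rx":0,"ry":4,"rz":0},{"hand":-1,"dx":0.0065,"dy":-0.0013,"dz":0.06,"rx":0,"ry":5.5,"rz":0},{"hand":-1,"dx":0.0085,"dy":-0.0013,"dz":0.08,"rx":0,"ry":7,"rz":0},{"hand":-1,"dx":0.0085,"dy":-0.0013,"dz":0.08,"rx":0,"ry":7,"rz":0}]'
python3 - <<'E'
from h import *
import cv2
a=cam("scene")["image"][150:300,220:380];cv2.imwrite("pics/p2.png",cv2.resize(a,None,fx=4,fy=4,interpolation=2))
E
```

```text
time_s: 5.92
eef_pos: [0.591, 0.0671, 0.1064]
orientation: [[-0.64, -0.033, 0.767], [-0.023, 0.999, 0.024], [-0.768, -0.002, -0.641]]
ft_force: [-0.6, -0.2, -0.0]
gripper_width: 0.0001
grip_force: 0.0
```

View pics/p2.png

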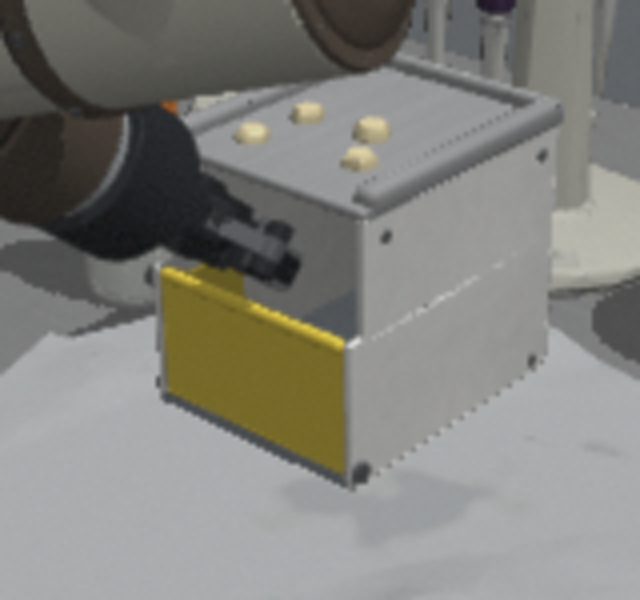

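The fingers, at (290,268) in the crop, are behind the lip and under the nose, and the bin is still shut. Now pull it forward.

```bash
python3 -m handwheel '[{"hand":-1,"dx":0.006,"dy":0,"dz":0,"rx":0,"ry":0,"rz":0},{"hand":-1,"dx":0.0113,"dy":0,"dz":-0.001,"rx":0,"ry":0,"rz":0},{"hand":-1,"dx":0.016,"dy":0,"dz":-0.004,"rx":0,"ry":0,"rz":0},{"hand":-1,"dx":0.02,"dy":0,"dz":-0.007,"rx":0,"ry":0,"rz":0},{"hand":-1,"dx":0.025,"dy":0,"dz":-0.01,"rx":0,"ry":0,"rz":0},{"hand":-1,"dx":0.03,"dy":0,"dz":-0.014,"rx":0,"ry":0,"rz":0}]'
python3 -m handwheel '[{"hand":-1,"dx":0.005,"dy":0,"dz":-0.004,"rx":0,"ry":0,"rz":0},{"hand":-1,"dx":0.01,"dy":0,"dz":-0.007,"rx":0,"ry":0,"rz":0},{"hand":-1,"dx":0.015,"dy":0,"dz":-0.011,"rx":0,"ry":0,"rz":0},{"hand":-1,"dx":0.022,"dy":0,"dz":-0.015,"rx":0,"ry":0,"rz":0},{"hand":-1,"dx":0.022,"dy":0,"dz":-0.015,"rx":0,"ry":0,"rz":0}]'
python3 - <<'E'
from h import *
import cv2
a=cam("scene")["image"][150:300,220:380];cv2.imwrite("pics/p3.png",cv2.resize(a,None,fx=3,fy=3,interpolation=2))
E
```

```text
time_s: 6.47
eef_pos: [0.5597, 0.0652, 0.0954]
orientation: [[-0.636, -0.029, 0.771], [-0.02, 1.0, 0.021], [-0.772, -0.002, -0.636]]
ft_force: [-0.1, 0.4, 1.0]
gripper_width: 0.0005
grip_force: 0.4
time_s: 6.88
eef_pos: [0.5305, 0.0646, 0.084]
orientation: [[-0.645, -0.027, 0.764], [-0.018, 1.0, 0.021], [-0.764, 0.0, -0.645]]
ft_force: [0.1, -0.3, -0.8]
gripper_width: -0.0001
grip_force: 0.0
```

View pics/p3.png

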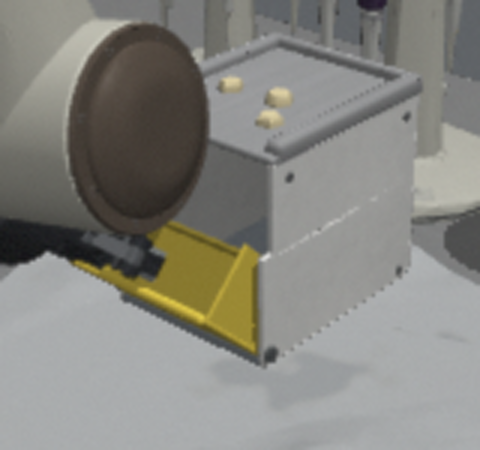

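The bin hangs open, with the yellow interior visible at (190,290) in the crop and the fingers clear at (145,260). Now plan the retreat and the scraper grasp.

```bash
python3 - <<'E'
from kin import *
L=np.load("L.npy"); h=np.pi/2
for s in (1,-1):
  for nm,P,y in (("grasp",(SC[0],SC[1],.043),SC[2]),("up",(SC[0],SC[1],.25),SC[2]),("back",pose(ST,(.042,0,.21)),ST[2]),("front",pose(ST,(-.062,0,.202)),ST[2]),("mid",(.43,-.1,.3),.2)):
    for j4 in (0,40,-40):
      q,e=ik(*target(P,y+s*h,0),[10,10,-20,j4,-65,-90*s+40],L)
      if e<1e-3: print(s,nm,q.round(1)); break
    else: print(s,nm,"none",q.round(1),e)
q0=cur();print(q0.round(1))
E
```

```text
1 grasp [ -12.5   24.8  -30.5   -0.   -34.7 -141.7]
1 up [ -12.5    9.9  -15.9   -0.   -64.2 -141.7]
1 back none [  14.8   30.4   12.    -9.8  -69.8 -177.5] 0.21840704212603296
1 front none [  16.1   21.2   -3.6  -12.4  -63.3 -177.5] 0.20381550583119803
1 mid [   8.1    1.4  -18.2   -0.   -70.4 -176.7]
-1 grasp [-12.5  24.8 -30.5  -0.  -34.7  38.3]
-1 up [-12.5   9.9 -15.9   0.  -64.2  38.3]
-1 back [ 19.1  30.4   8.9   0.  -68.5 -17.5]
-1 front [ 22.2  20.9  -7.9   0.  -61.3 -20.6]
-1 mid [  8.1   1.4 -18.2  -0.  -70.4   3.3]
[ -15.9   21.2  -48.  -153.2  -30.6   77.9]
```

```bash
python3 - <<'E'
from kin import *
L=np.load("L.npy")
q1=np.array([-15.6,11.1,-46.9,-147.6,-27.6,70.1]);u=np.array([-12.5,9.9,-15.9,0,-64.2,38.3])
u1=u.copy();u1[1]-=4
rows([q1]+[q1+(u1-q1)*t for t in np.linspace(0,1,11)[1:]]+[u],L)
E
```

```text
{"hand":-1,"dx":-0.0510,"dy":0.0027,"dz":-0.0525,"rx":-0.1,"ry":-7.1,"rz":0.1} # [0.524 0.067 0.157] [ 0.84  0.02 -0.54]
{"hand":-1,"dx":-0.0531,"dy":0.0193,"dz":-0.0632,"rx":-6.9,"ry":-11.2,"rz":-11.4} # [0.517 0.083 0.166] [ 0.86  0.16 -0.49]
{"hand":-1,"dx":-0.0469,"dy":0.0280,"dz":-0.0755,"rx":-13.8,"ry":-14.0,"rz":-22.9} # [0.503 0.091 0.169] [ 0.83  0.3  -0.46]
{"hand":-1,"dx":-0.0345,"dy":0.0258,"dz":-0.0884,"rx":-20.7,"ry":-15.3,"rz":-34.5} # [0.486 0.089 0.168] [ 0.77  0.43 -0.48]
{"hand":-1,"dx":-0.0188,"dy":0.0108,"dz":-0.1011,"rx":-27.3,"ry":-14.9,"rz":-46.1} # [0.466 0.073 0.164] [ 0.68  0.52 -0.52]
{"hand":-1,"dx":-0.0038,"dy":-0.0183,"dz":-0.1137,"rx":-33.5,"ry":-12.6,"rz":-57.6} # [0.448 0.044 0.161] [ 0.56  0.57 -0.6 ]
{"hand":-1,"dx":0.0061,"dy":-0.0614,"dz":-0.1268,"rx":-38.8,"ry":-8.3,"rz":-69.0} # [0.432 0.    0.162] [ 0.44  0.56 -0.7 ]
{"hand":-1,"dx":0.0068,"dy":-0.1167,"dz":-0.1416,"rx":-42.9,"ry":-1.8,"rz":-79.9} # [ 0.422 -0.055  0.171] [ 0.32  0.5  -0.81]
{"hand":-1,"dx":-0.0054,"dy":-0.1811,"dz":-0.1600,"rx":-45.6,"ry":6.9,"rz":-90.2} # [ 0.418 -0.12   0.192] [ 0.21  0.37 -0.9 ]
{"hand":-1,"dx":-0.0330,"dy":-0.2503,"dz":-0.1843,"rx":-46.4,"ry":17.7,"rz":-99.6} # [ 0.419 -0.189  0.228] [ 0.13  0.2  -0.97]
{"hand":-1,"dx":-0.0767,"dy":-0.3189,"dz":-0.2167,"rx":-45.0,"ry":30.3,"rz":-107.6} # [ 0.424 -0.258  0.283] [ 0.07 -0.02 -1.  ]
{"hand":-1,"dx":-0.0561,"dy":-0.3207,"dz":-0.1900,"rx":-49.3,"ry":31.8,"rz":-105.9} # [ 0.431 -0.259  0.25 ] [ 0. -0. -1.]
```

```bash
python3 -m handwheel '[{"hand":-1,"dx":-0.051,"dy":0.0027,"dz":-0.0525,"rx":0,"ry":-7.1,"rz":0},{"hand":-1,"dx":-0.051,"dy":0.0027,"dz":-0.0525,"rx":0,"ry":-7.1,"rz":0},{"hand":-1,"dx":-0.0531,"dy":0.0193,"dz":-0.0632,"rx":-6.9,"ry":-11.2,"rz":-11.4},{"hand":-1,"dx":-0.0531,"dy":0.0193,"dz":-0.0632,"rx":-6.9,"ry":-11.2,"rz":-11.4},{"hand":-1,"dx":-0.0469,"dy":0.028,"dz":-0.0755,"rx":-13.8,"ry":-14,"rz":-22.9},{"hand":0,"dx":-0.0469,"dy":0.028,"dz":-0.0755,"rx":-13.8,"ry":-14,"rz":-22.9},{"hand":0,"dx":-0.0345,"dy":0.0258,"dz":-0.0884,"rx":-20.7,"ry":-15.3,"rz":-34.5},{"hand":0,"dx":-0.0345,"dy":0.0258,"dz":-0.0884,"rx":-20.7,"ry":-15.3,"rz":-34.5},{"hand":0,"dx":-0.0188,"dy":0.0108,"dz":-0.1011,"rx":-27.3,"ry":-14.9,"rz":-46.1},{"hand":0,"dx":-0.0188,"dy":0.0108,"dz":-0.1011,"rx":-27.3,"ry":-14.9,"rz":-46.1},{"hand":0,"dx":-0.0038,"dy":-0.0183,"dz":-0.1137,"rx":-33.5,"ry":-12.6,"rz":-57.6},{"hand":0,"dx":-0.0038,"dy":-0.0183,"dz":-0.1137,"rx":-33.5,"ry":-12.6,"rz":-57.6},{"hand":0,"dx":0.0061,"dy":-0.0614,"dz":-0.1268,"rx":-38.8,"ry":-8.3,"rz":-69},{"hand":0,"dx":0.0061,"dy":-0.0614,"dz":-0.1268,"rx":-38.8,"ry":-8.3,"rz":-69},{"hand":0,"dx":0.0068,"dy":-0.1167,"dz":-0.1416,"rx":-42.9,"ry":-1.8,"rz":-79.9},{"hand":0,"dx":0.0068,"dy":-0.1167,"dz":-0.1416,"rx":-42.9,"ry":-1.8,"rz":-79.9},{"hand":0,"dx":-0.0054,"dy":-0.1811,"dz":-0.16,"rx":-45.6,"ry":6.9,"rz":-90.2},{"hand":0,"dx":-0.0054,"dy":-0.1811,"dz":-0.16,"rx":-45.6,"ry":6.9,"rz":-90.2},{"hand":0,"dx":-0.033,"dy":-0.2503,"dz":-0.1843,"rx":-46.4,"ry":17.7,"rz":-99.6},{"hand":0,"dx":-0.033,"dy":-0.2503,"dz":-0.1843,"rx":-46.4,"ry":17.7,"rz":-99.6}]'
python3 - <<'E'
from kin import *
print(cur().round(1));h=np.pi/2
for z in (.16,.043): goal((SC[0],SC[1],z),SC[2]-h,0)
# recheck scraper and bin by colour
import cv2
T=cam("top");S=cam("scene")
for c,n in((T,"t"),(S,"s")):
  I=cv2.cvtColor(c["image"],cv2.COLOR_BGR2HSV);m=cv2.inRange(I,(22,150,90),(32,255,255)); 
  ys,xs=np.nonzero(m[180:340,180:420]);print(n,"yellow",len(xs),xs.min()+180,xs.max()+180,ys.min()+180,ys.max()+180)
  for th in (0,.7,.8): print(th,[proj(c,pose(ST,(-.074-.076*np.sin(th),y,.014+.076*np.cos(th)))).round(0) for y in (.06,-.06)])
E
```

```text
time_s: 8.6
eef_pos: [0.4204, -0.191, 0.231]
orientation: [[0.384, -0.914, 0.131], [-0.914, -0.356, 0.192], [-0.128, -0.194, -0.973]]
ft_force: [0.4, -0.0, -1.2]
gripper_width: 0.0424
grip_force: 0.0
[-12.7   6.4 -18.8 -14.3 -60.6  41.4]
d [0.0753 0.0283 0.0574] r [-11.4   7.   -3.8] rows 3.0
d [0.0903 0.0509 0.1712] r [-11.4   7.   -3.8] rows 5.0
t yellow 1319 275 416 244 272
0 [array([275., 251.]), array([321., 250.])]
0.7 [array([275., 270.]), array([322., 269.])]
0.8 [array([276., 272.]), array([322., 271.])]
s yellow 1647 243 419 180 267
0 [array([262., 216.]), array([305., 234.])]
0.7 [array([245., 232.]), array([288., 252.])]
0.8 [array([244., 235.]), array([286., 256.])]
```

```bash
python3 -m handwheel '[{"hand":0,"dx":0.0753,"dy":0.0283,"dz":0.0574,"rx":-11.4,"ry":7,"rz":-3.8},{"hand":0,"dx":0.0753,"dy":0.0283,"dz":0.0574,"rx":-11.4,"ry":7,"rz":-3.8},{"hand":0,"dx":0.0753,"dy":0.0283,"dz":0.0574,"rx":-11.4,"ry":7,"rz":-3.8},{"hand":0,"dx":0.0753,"dy":0.0283,"dz":0.0574,"rx":-11.4,"ry":7,"rz":-3.8}]'
python3 - <<'E'
from kin import *
import cv2
h=np.pi/2; goal((SC[0],SC[1],.043),SC[2]-h,0)
T=cam("top");S=cam("scene")
a=T["image"][275:340,380:460];b=S["image"][300:410,310:430]
a=cv2.resize(a,(400,325),interpolation=2);b=cv2.resize(b,(400,367),interpolation=2)
o=np.zeros((367,800,3),np.uint8);o[:325,:400]=a;o[:,400:]=b;cv2.imwrite("pics/p4.png",o)
E
```

```text
time_s: 9.03
eef_pos: [0.4282, -0.256, 0.1536]
orientation: [[0.432, -0.902, -0.007], [-0.902, -0.432, 0.012], [-0.014, 0.001, -1.0]]
ft_force: [-1.2, 0.7, 0.6]
gripper_width: 0.0425
grip_force: 0.0
d [ 0.0054 -0.0014  0.1105] r [ 0.1  0.8 -0.2] rows 3.0
```

View pics/p4.png

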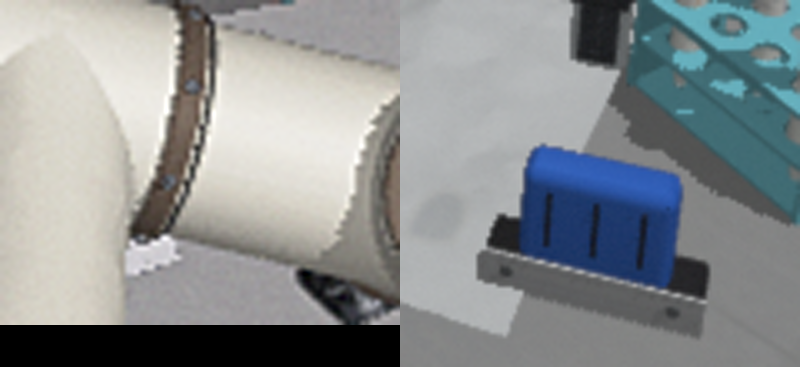

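The scraper is undisturbed at (600,220) and the fingers are above it at (600,30). Descend, close and lift.

```bash
python3 -m handwheel '[{"hand":0,"dx":0.0054,"dy":-0.0014,"dz":0.035,"rx":0,"ry":0.8,"rz":0},{"hand":0,"dx":0.0054,"dy":-0.0014,"dz":0.07,"rx":0,"ry":0.8,"rz":0},{"hand":0,"dx":0.0054,"dy":-0.0014,"dz":0.095,"rx":0,"ry":0.8,"rz":0},{"hand":0,"dx":0.0054,"dy":-0.0014,"dz":0.11,"rx":0,"ry":0.8,"rz":0},{"hand":0,"dx":0.0054,"dy":-0.0014,"dz":0.11,"rx":0,"ry":0.8,"rz":0}]'
python3 -m handwheel '[{"hand":-1,"dx":0,"dy":0,"dz":0,"rx":0,"ry":0,"rz":0},{"hand":-1,"dx":0,"dy":0,"dz":0,"rx":0,"ry":0,"rz":0},{"hand":-1,"dx":0,"dy":0,"dz":0,"rx":0,"ry":0,"rz":0},{"hand":-1,"dx":0,"dy":0,"dz":0,"rx":0,"ry":0,"rz":0},{"hand":-1,"dx":0,"dy":0,"dz":0,"rx":0,"ry":0,"rz":0},{"hand":-1,"dx":0,"dy":0,"dz":0,"rx":0,"ry":0,"rz":0}]'
```

```text
time_s: 9.55
eef_pos: [0.4325, -0.2596, 0.0465]
orientation: [[0.432, -0.902, 0.004], [-0.902, -0.432, -0.003], [0.005, -0.002, -1.0]]
ft_force: [-0.0, 0.1, 0.1]
gripper_width: 0.0429
grip_force: 0.0
time_s: 10.05
eef_pos: [0.4355, -0.2606, 0.05]
orientation: [[0.435, -0.901, 0.011], [-0.901, -0.435, -0.007], [0.011, -0.007, -1.0]]
ft_force: [-0.9, 1.2, 6.7]
gripper_width: 0.021
grip_force: 59.8
```

```bash
python3 -m handwheel '[{"hand":-1,"dx":0,"dy":0,"dz":-0.03,"rx":0,"ry":0,"rz":0},{"hand":-1,"dx":0,"dy":0,"dz":-0.06,"rx":0,"ry":0,"rz":0},{"hand":-1,"dx":0,"dy":0,"dz":-0.1,"rx":0,"ry":0,"rz":0},{"hand":-1,"dx":0,"dy":0,"dz":-0.14,"rx":0,"ry":0,"rz":0},{"hand":-1,"dx":0,"dy":0,"dz":-0.18,"rx":0,"ry":0,"rz":0},{"hand":-1,"dx":0,"dy":0,"dz":-0.22,"rx":0,"ry":0,"rz":0},{"hand":-1,"dx":0,"dy":0,"dz":-0.25,"rx":0,"ry":0,"rz":0},{"hand":-1,"dx":0,"dy":0,"dz":-0.25,"rx":0,"ry":0,"rz":0}]'
python3 - <<'E'
from kin import *
h=np.pi/2;print(pose(ST,(.046,0,.29)));goal(pose(ST,(.046,0,.29)),ST[2]-h,0)
L=np.load("L.npy");q,e=ik(*target(pose(ST,(.046,0,.29)),ST[2]-h,0),cur(),L);print(cur().round(1),q.round(1),e)
E
```

```text
time_s: 10.72
eef_pos: [0.4349, -0.26, 0.3061]
orientation: [[0.435, -0.9, 0.022], [-0.9, -0.435, -0.011], [0.02, -0.015, -1.0]]
ft_force: [0.7, 0.4, -1.1]
gripper_width: 0.0213
grip_force: 59.4
[0.69698311 0.07064645 0.29      ]
d [-0.1841 -0.3796  0.0183] r [-1.1 -0.9 24.2] rows 11.0
[-12.3   7.4 -10.9   0.4 -70.4  38. ] [ 19.   28.4  16.9   0.  -78.5 -17.4] 7.771561172376096e-15
```

```bash
python3 -m handwheel '[{"hand":-1,"dx":-0.0184,"dy":-0.038,"dz":0.0018,"rx":0,"ry":0,"rz":2.4},{"hand":-1,"dx":-0.0368,"dy":-0.0759,"dz":0.0037,"rx":0,"ry":0,"rz":4.8},{"hand":-1,"dx":-0.0552,"dy":-0.1139,"dz":0.0055,"rx":0,"ry":0,"rz":7.3},{"hand":-1,"dx":-0.0736,"dy":-0.1518,"dz":0.0073,"rx":0,"ry":0,"rz":9.7},{"hand":-1,"dx":-0.092,"dy":-0.1898,"dz":0.009,"rx":0,"ry":0,"rz":12},{"hand":-1,"dx":-0.11,"dy":-0.2278,"dz":0.011,"rx":0,"ry":0,"rz":14.5},{"hand":-1,"dx":-0.1289,"dy":-0.2657,"dz":0.0128,"rx":0,"ry":0,"rz":17},{"hand":-1,"dx":-0.1473,"dy":-0.3037,"dz":0.0146,"rx":0,"ry":0,"rz":19.4},{"hand":-1,"dx":-0.1657,"dy":-0.3416,"dz":0.0165,"rx":-0.5,"ry":-0.5,"rz":22},{"hand":-1,"dx":-0.1841,"dy":-0.3796,"dz":0.0183,"rx":-1.1,"ry":-0.9,"rz":24.2},{"hand":-1,"dx":-0.1841,"dy":-0.3796,"dz":0.0183,"rx":-1.1,"ry":-0.9,"rz":24.2},{"hand":-1,"dx":-0.1841,"dy":-0.3796,"dz":0.0183,"rx":-1.1,"ry":-0.9,"rz":24.2},{"hand":-1,"dx":-0.1841,"dy":-0.3796,"dz":0.0183,"rx":-1.1,"ry":-0.9,"rz":24.2}]'
python3 - <<'E'
from kin import *
import cv2
h=np.pi/2
for z in(.24,.2095): goal(pose(ST,(.046,0,z)),ST[2]-h,0)
T=cam("top");S=cam("scene")
p=sense()["eef_pos"]
for nm,X in (("mid bottom blade L",(p[0]-.014,p[1]+.049,p[2]-.05)),("R",(p[0]-.014,p[1]-.049,p[2]-.05)),("topL",(p[0]-.014,p[1]+.049,p[2]-.032)),("topR",(p[0]-.014,p[1]-.049,p[2]-.032))): print(nm,proj(S,X).round(1))
a=S["image"][80:260,220:400];a=cv2.resize(a,(540,540),interpolation=2);cv2.imwrite("pics/p5.png",a)
E
```

```text
time_s: 11.8
eef_pos: [0.6938, 0.0719, 0.2784]
orientation: [[0.028, -0.999, -0.018], [-1.0, -0.028, 0.005], [-0.005, 0.017, -1.0]]
ft_force: [-1.5, -0.4, -2.0]
gripper_width: 0.0214
grip_force: 59.6
d [ 0.0015 -0.0038  0.0383] r [1.  0.3 0. ] rows 1.0
d [ 0.0017 -0.0044  0.0688] r [1.  0.3 0. ] rows 2.0
mid bottom blade L [298.2 141.7]
R [333.9 151.9]
topL [298.1 133.3]
topR [334.1 143. ]
```

View pics/p5.png

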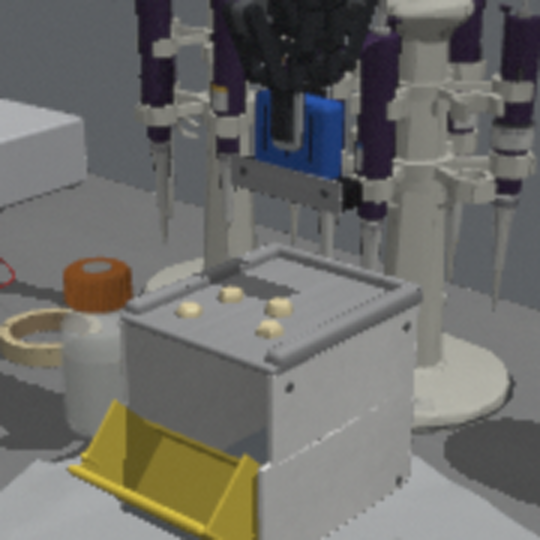

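The blade, at (290,183) in the crop, sits over the back of the deck with its left bottom corner as predicted. Its right end is about 3 px high, a slight roll. The four chips and the bin are unchanged. Lower it onto the deck gently.

```bash
python3 -m handwheel '[{"hand":-1,"dx":0.0015,"dy":-0.0038,"dz":0.02,"rx":1,"ry":0.3,"rz":0},{"hand":-1,"dx":0.0015,"dy":-0.0038,"dz":0.0383,"rx":1,"ry":0.3,"rz":0},{"hand":-1,"dx":0.0015,"dy":-0.0038,"dz":0.0383,"rx":1,"ry":0.3,"rz":0},{"hand":-1,"dx":0.0015,"dy":-0.0038,"dz":0.0383,"rx":1,"ry":0.3,"rz":0},{"hand":-1,"dx":0.0015,"dy":-0.0038,"dz":0.0383,"rx":1,"ry":0.3,"rz":0}]'
python3 - <<'E'
from kin import *
h=np.pi/2
for z in(.2095,): goal(pose(ST,(.046,0,z)),ST[2]-h,0)
print(sense()["joint_vel"].round(1))
E
```

```text
time_s: 12.32
eef_pos: [0.6979, 0.0696, 0.2433]
orientation: [[0.026, -1.0, 0.005], [-1.0, -0.026, 0.0], [-0.0, -0.005, -1.0]]
ft_force: [-0.3, 0.8, -1.5]
gripper_width: 0.0213
grip_force: 59.6
d [-0.0011  0.0011  0.0338] r [-0.3  0.  -0.1] rows 1.0
[ 0.3 -0.2  1.3  0.   0.2 -0.1]
```

```bash
python3 -m handwheel '[{"hand":-1,"dx":0,"dy":0,"dz":0.012,"rx":0,"ry":0,"rz":0},{"hand":-1,"dx":0,"dy":0,"dz":0.02,"rx":0,"ry":0,"rz":0},{"hand":-1,"dx":0,"dy":0,"dz":0.026,"rx":0,"ry":0,"rz":0},{"hand":-1,"dx":0,"dy":0,"dz":0.03,"rx":0,"ry":0,"rz":0},{"hand":-1,"dx":0,"dy":0,"dz":0.03,"rx":0,"ry":0,"rz":0},{"hand":-1,"dx":0,"dy":0,"dz":0.03,"rx":0,"ry":0,"rz":0}]'
python3 -m handwheel '[{"hand":-1,"dx":0,"dy":0,"dz":0.002,"rx":0,"ry":0,"rz":0},{"hand":-1,"dx":0,"dy":0,"dz":0.003,"rx":0,"ry":0,"rz":0},{"hand":-1,"dx":0,"dy":0,"dz":0.004,"rx":0,"ry":0,"rz":0},{"hand":-1,"dx":0,"dy":0,"dz":0.004,"rx":0,"ry":0,"rz":0}]'
```

```text
time_s: 12.82
eef_pos: [0.6978, 0.0705, 0.2114]
orientation: [[0.027, -1.0, 0.002], [-1.0, -0.027, 0.0], [0.0, -0.002, -1.0]]
ft_force: [0.6, -0.2, -2.0]
gripper_width: 0.0211
grip_force: 59.7
time_s: 13.15
eef_pos: [0.698, 0.0707, 0.2084]
orientation: [[0.027, -1.0, 0.004], [-1.0, -0.027, 0.0], [-0.0, -0.004, -1.0]]
ft_force: [-1.2, 0.6, 2.6]
gripper_width: 0.0211
grip_force: 60.3
```

```bash
python3 -m handwheel '[{"hand":-1,"dx":0,"dy":0,"dz":0.001,"rx":0,"ry":0,"rz":0},{"hand":-1,"dx":0,"dy":0.004,"dz":0.001,"rx":0,"ry":0,"rz":0},{"hand":-1,"dx":0,"dy":0.01,"dz":0.001,"rx":0,"ry":0,"rz":0},{"hand":-1,"dx":0,"dy":0.018,"dz":0.0005,"rx":0,"ry":0,"rz":0},{"hand":-1,"dx":0,"dy":0.026,"dz":0,"rx":0,"ry":0,"rz":0},{"hand":-1,"dx":0,"dy":0.034,"dz":0,"rx":0,"ry":0,"rz":0},{"hand":-1,"dx":0,"dy":0.042,"dz":0,"rx":0,"ry":0,"rz":0},{"hand":-1,"dx":0,"dy":0.05,"dz":0,"rx":0,"ry":0,"rz":0},{"hand":-1,"dx":0,"dy":0.058,"dz":0,"rx":0,"ry":0,"rz":0},{"hand":-1,"dx":0,"dy":0.062,"dz":0,"rx":0,"ry":0,"rz":0}]'
python3 - <<'E'
from kin import *
import cv2
h=np.pi/2;p=sense()["eef_pos"];d=p[:2]-ST[:2];print("stand x",d[0]);goal(pose(ST,(-.061,0,p[2])),ST[2]-h,0)
S=cam("scene");a=S["image"][130:250,230:370];cv2.imwrite("pics/p6.png",cv2.resize(a,None,fx=4,fy=4,interpolation=2))
E
```

```text
time_s: 13.98
eef_pos: [0.6352, 0.0688, 0.2083]
orientation: [[0.028, -1.0, 0.005], [-1.0, -0.028, 0.001], [-0.0, -0.005, -1.0]]
ft_force: [3.0, 0.0, 4.5]
gripper_width: 0.021
grip_force: 60.8
stand x -0.015794744624557322
d [-0.0001  0.0452 -0.0002] r [-0.3  0.   0. ] rows 2.0
```

```bash
python3 -m handwheel '[{"hand":-1,"dx":0,"dy":0.005,"dz":0,"rx":0,"ry":0,"rz":0},{"hand":-1,"dx":0,"dy":0.011,"dz":0,"rx":0,"ry":0,"rz":0},{"hand":-1,"dx":0,"dy":0.017,"dz":0,"rx":0,"ry":0,"rz":0},{"hand":-1,"dx":0,"dy":0.023,"dz":0,"rx":0,"ry":0,"rz":0},{"hand":-1,"dx":0,"dy":0.029,"dz":-0.0005,"rx":0,"ry":0,"rz":0},{"hand":-1,"dx":0,"dy":0.035,"dz":-0.001,"rx":0,"ry":0,"rz":0},{"hand":-1,"dx":0,"dy":0.041,"dz":-0.0015,"rx":0,"ry":0,"rz":0},{"hand":-1,"dx":0,"dy":0.046,"dz":-0.002,"rx":0,"ry":0,"rz":0},{"hand":-1,"dx":0,"dy":0.048,"dz":-0.002,"rx":0,"ry":0,"rz":0},{"hand":-1,"dx":0,"dy":0.048,"dz":-0.002,"rx":0,"ry":0,"rz":0},{"hand":-1,"dx":0,"dy":0.048,"dz":-0.002,"rx":0,"ry":0,"rz":0}]'
python3 - <<'E'
from kin import *
import cv2
S=cam("scene");a=S["image"][130:280,215:375];cv2.imwrite("pics/p7.png",cv2.resize(a,None,fx=5,fy=4,interpolation=2)[:600])
E
```

```text
time_s: 14.95
eef_pos: [0.5861, 0.0674, 0.2083]
orientation: [[0.026, -1.0, -0.002], [-1.0, -0.026, -0.0], [0.0, 0.002, -1.0]]
ft_force: [-1.7, 1.0, 3.6]
gripper_width: 0.0213
grip_force: 60.5
```

View pics/p7.png

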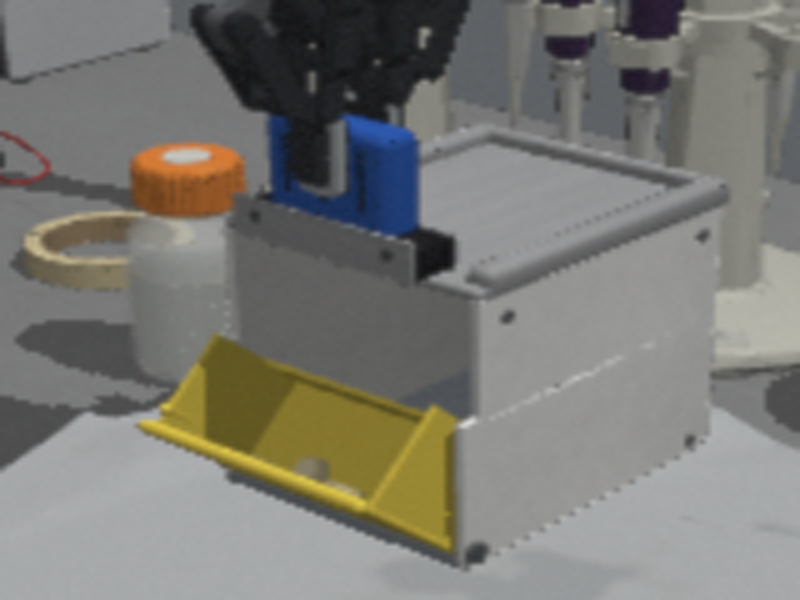

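Chips are visible in the bin at (310,465) and (345,490), and the deck is empty. Lift the scraper and carry it back to the bench.

```bash
python3 -m handwheel '[{"hand":-1,"dx":0,"dy":-0.002,"dz":-0.02,"rx":0,"ry":0,"rz":0},{"hand":-1,"dx":0,"dy":-0.002,"dz":-0.05,"rx":0,"ry":0,"rz":0},{"hand":-1,"dx":0,"dy":-0.002,"dz":-0.08,"rx":0,"ry":0,"rz":0},{"hand":-1,"dx":0,"dy":-0.002,"dz":-0.09,"rx":0,"ry":0,"rz":0},{"hand":-1,"dx":0,"dy":-0.002,"dz":-0.09,"rx":0,"ry":0,"rz":0}]'
python3 - <<'E'
from kin import *
h=np.pi/2;goal((.435,-.26,.28),.45-h,0);goal((.435,-.26,.06),.45-h,0)
S=cam("scene");T=cam("top")
import cv2
for c in (T,S):
  I=cv2.cvtColor(c["image"],cv2.COLOR_BGR2HSV)
  m=cv2.inRange(I,(15,25,170),(32,120,255))
  n,l,st,ce=cv2.connectedComponentsWithStats(m)
  print([(ce[i].round(0).tolist(),int(st[i,4])) for i in range(1,n) if st[i,4]>4 and 230<ce[i][0]<345 and 150<ce[i][1]<290])
E
```

```text
time_s: 15.42
eef_pos: [0.5902, 0.0679, 0.3007]
orientation: [[0.026, -1.0, 0.006], [-1.0, -0.026, 0.002], [-0.002, -0.006, -1.0]]
ft_force: [0.0, 0.7, -2.4]
gripper_width: 0.0212
grip_force: 59.8
d [0.3237 0.1639 0.0192] r [ -0.3   0.  -24.3] rows 9.0
d [0.3241 0.1652 0.2392] r [ -0.3   0.  -24.3] rows 11.0
[([311.0, 252.0], 24), ([303.0, 255.0], 6), ([283.0, 257.0], 8)]
[([236.0, 183.0], 6), ([236.0, 195.0], 6)]
```

```bash
python3 -m handwheel '[{"hand":-1,"dx":0.036,"dy":0.018,"dz":0.002,"rx":0,"ry":0,"rz":-2.7},{"hand":-1,"dx":0.072,"dy":0.036,"dz":0.004,"rx":0,"ry":0,"rz":-5.4},{"hand":-1,"dx":0.108,"dy":0.054,"dz":0.006,"rx":0,"ry":0,"rz":-8},{"hand":-1,"dx":0.144,"dy":0.073,"dz":0.008,"rx":0,"ry":0,"rz":-10.8},{"hand":-1,"dx":0.18,"dy":0.091,"dz":0.01,"rx":0,"ry":0,"rz":-13.5},{"hand":-1,"dx":0.216,"dy":0.109,"dz":0.012,"rx":0,"ry":0,"rz":-16.2},{"hand":-1,"dx":0.252,"dy":0.127,"dz":0.015,"rx":0,"ry":0,"rz":-19},{"hand":-1,"dx":0.288,"dy":0.146,"dz":0.017,"rx":0,"ry":0,"rz":-21.6},{"hand":-1,"dx":0.315,"dy":0.16,"dz":0.02,"rx":0,"ry":0,"rz":-24.3},{"hand":-1,"dx":0.3237,"dy":0.164,"dz":0.03,"rx":-0.3,"ry":0,"rz":-24.3},{"hand":-1,"dx":0.3237,"dy":0.164,"dz":0.07,"rx":-0.3,"ry":0,"rz":-24.3},{"hand":-1,"dx":0.3237,"dy":0.1645,"dz":0.11,"rx":-0.3,"ry":0,"rz":-24.3},{"hand":-1,"dx":0.3237,"dy":0.165,"dz":0.15,"rx":-0.3,"ry":0,"rz":-24.3},{"hand":-1,"dx":0.3237,"dy":0.165,"dz":0.185,"rx":-0.3,"ry":0,"rz":-24.3},{"hand":-1,"dx":0.3237,"dy":0.165,"dz":0.21,"rx":-0.3,"ry":0,"rz":-24.3},{"hand":-1,"dx":0.3237,"dy":0.165,"dz":0.225,"rx":-0.3,"ry":0,"rz":-24.3},{"hand":-1,"dx":0.324,"dy":0.165,"dz":0.232,"rx":-0.3,"ry":0,"rz":-24.3},{"hand":-1,"dx":0.324,"dy":0.165,"dz":0.232,"rx":-0.3,"ry":0,"rz":-24.3},{"hand":-1,"dx":0.324,"dy":0.165,"dz":0.232,"rx":-0.3,"ry":0,"rz":-24.3}]'
```

```text
time_s: 17.1
eef_pos: [0.4335, -0.2604, 0.066]
orientation: [[0.436, -0.9, -0.004], [-0.9, -0.436, -0.001], [-0.001, 0.004, -1.0]]
ft_force: [0.3, -0.1, -2.3]
gripper_width: 0.021
grip_force: 59.8
```

Lower the last 16 mm, watching the force.

```bash
python3 -m handwheel '[{"hand":-1,"dx":0,"dy":0,"dz":0.006,"rx":0,"ry":0,"rz":0},{"hand":-1,"dx":0,"dy":0,"dz":0.011,"rx":0,"ry":0,"rz":0},{"hand":-1,"dx":0,"dy":0,"dz":0.015,"rx":0,"ry":0,"rz":0},{"hand":-1,"dx":0,"dy":0,"dz":0.017,"rx":0,"ry":0,"rz":0},{"hand":-1,"dx":0,"dy":0,"dz":0.018,"rx":0,"ry":0,"rz":0},{"hand":-1,"dx":0,"dy":0,"dz":0.018,"rx":0,"ry":0,"rz":0}]'
```

```text
time_s: 17.6
eef_pos: [0.4338, -0.2605, 0.0503]
orientation: [[0.436, -0.9, -0.002], [-0.9, -0.436, -0.001], [-0.0, 0.003, -1.0]]
ft_force: [-3.7, 4.2, 10.2]
gripper_width: 0.021
grip_force: 61.3
```

```bash
python3 -m handwheel '[{"hand":-1,"dx":0,"dy":0,"dz":-0.001,"rx":0,"ry":0,"rz":0},{"hand":0,"dx":0,"dy":0,"dz":-0.001,"rx":0,"ry":0,"rz":0},{"hand":0,"dx":0,"dy":0,"dz":-0.001,"rx":0,"ry":0,"rz":0},{"hand":0,"dx":0,"dy":0,"dz":-0.001,"rx":0,"ry":0,"rz":0},{"hand":0,"dx":0,"dy":0,"dz":-0.001,"rx":0,"ry":0,"rz":0},{"hand":0,"dx":0,"dy":0,"dz":-0.02,"rx":0,"ry":0,"rz":0},{"hand":0,"dx":0,"dy":0,"dz":-0.05,"rx":0,"ry":0,"rz":0},{"hand":0,"dx":0,"dy":0,"dz":-0.09,"rx":0,"ry":0,"rz":0},{"hand":0,"dx":0,"dy":0,"dz":-0.13,"rx":0,"ry":0,"rz":0},{"hand":0,"dx":0,"dy":0,"dz":-0.17,"rx":0,"ry":0,"rz":0},{"hand":0,"dx":0,"dy":0,"dz":-0.2,"rx":0,"ry":0,"rz":0},{"hand":0,"dx":0,"dy":0,"dz":-0.2,"rx":0,"ry":0,"rz":0}]'
python3 - <<'E'
from kin import *
import cv2
L=np.load("L.npy"); print(cur().round(1))
S=cam("scene");T=cam("top")
m=cv2.inRange(cv2.cvtColor(S["image"],cv2.COLOR_BGR2HSV),(105,150,60),(125,255,255))[330:400,325:410]
ys,xs=np.nonzero(m);print("blue box",xs.min()+325,xs.max()+325,ys.min()+330,ys.max()+330)
p=(.431,-.259,.4506)
print([proj(S,pose((.4338,-.2605,.45),(-.011,y,z))).round(0).tolist() for y in(.033,-.033) for z in (.02,.069)])
m0=cv2.inRange(cv2.cvtColor(cv2.imread("pics/scene0.png"),cv2.COLOR_BGR2HSV),(105,150,60),(125,255,255))[330:400,325:410];ys,xs=np.nonzero(m0);print("orig",xs.min()+325,xs.max()+325,ys.min()+330,ys.max()+330)
for c in (T,S):
  m=cv2.inRange(cv2.cvtColor(c["image"],cv2.COLOR_BGR2HSV),(15,25,150),(32,120,255))
  n,l,st,ce=cv2.connectedComponentsWithStats(m)
  print([(ce[i].round(0).tolist(),int(st[i,4])) for i in range(1,n) if st[i,4]>3 and 240<ce[i][0]<345 and 165<ce[i][1]<290])
# push-home candidates: tool under nose, tilt 45-55, several heights
for nm,P in (("pre",(-.20,0,.11)),("a",(-.15,0,.095)),("b",(-.13,0,.1)),("c",(-.1,0,.1)),("d",(-.085,0,.1))):
  for t in (50,55,60):
    Tt=flipT(target(pose(ST,P),ST[2],t)); q,e=ik(*Tt,[-15,15,-48,-150,-30,75],L); print(nm,t,q.round(0),round(e,3))
E
```

```text
time_s: 18.6
eef_pos: [0.4376, -0.262, 0.256]
orientation: [[0.437, -0.899, 0.011], [-0.899, -0.437, -0.007], [0.011, -0.007, -1.0]]
ft_force: [0.4, -0.3, 0.4]
gripper_width: 0.0427
grip_force: 0.0
[-12.5  10.  -15.    0.3 -64.3  38.3]
blue box 347 394 342 381
[[347.0, 374.0], [348.0, 349.0], [393.0, 385.0], [396.0, 359.0]]
orig 346 393 344 385
[([290.0, 250.0], 8), ([311.0, 253.0], 27), ([302.0, 255.0], 15), ([283.0, 256.0], 13)]
[([283.0, 252.0], 9)]
pre 50 [ -19.   11.  -54. -145.  -28.   72.] 0.0
pre 55 [ -23.   17.  -61. -150.  -44.   82.] 0.0
pre 60 [ -26.   20.  -61. -147.  -50.   83.] 0.038
a 50 [ -17.   18.  -51. -151.  -30.   77.] 0.0
a 55 [ -19.   22.  -56. -155.  -44.   84.] 0.0
a 60 [ -21.   28.  -60. -157.  -58.   89.] 0.0
b 50 [ -16.   18.  -48. -151.  -27.   74.] 0.0
b 55 [ -18.   21.  -53. -155.  -40.   82.] 0.0
b 60 [ -19.   26.  -57. -157.  -53.   87.] 0.0
c 50 [ -14.   19.  -44. -151.  -25.   73.] 0.0
c 55 [ -16.   22.  -49. -156.  -37.   81.] 0.0
c 60 [ -17.   26.  -53. -158.  -50.   85.] 0.0
d 50 [ -13.   20.  -42. -151.  -24.   72.] 0.0
d 55 [ -15.   23.  -47. -156.  -36.   80.] 0.0
d 60 [ -17.   27.  -51. -159.  -48.   85.] 0.0
```

Four cream blobs show inside the bin in the top view, and the scraper is standing at its place. Plan the push home, with the fingertip in front of the panel just under the lip.

```bash
python3 - <<'E'
from kin import *
L=np.load("L.npy"); q=np.array([-19,11,-54,-145,-28,72.]); Q=[]
for P in ((-.205,0,.12),(-.205,0,.1),(-.148,0,.047),(-.138,0,.056),(-.118,0,.071),(-.101,0,.076),(-.094,0,.077),(-.087,0,.077)):
    q,e=ik(*flipT(target(pose(ST,P),ST[2],50)),q,L); Q.append(q); print(P,q.round(1),round(e,4))
q0=cur();rows([q0+(Q[0]-q0)*t for t in np.linspace(0,1,11)[1:]],L)
E
```

```text
(-0.205, 0, 0.12) [ -17.8    8.4  -52.6 -141.6  -24.2   66.9] 0.0
(-0.205, 0, 0.1) [ -20.7   13.9  -57.  -147.7  -32.9   76.8] 0.0
(-0.148, 0, 0.047) [ -18.7   29.   -55.9 -158.   -45.2   87.5] 0.0
(-0.138, 0, 0.056) [ -17.8   26.9  -53.7 -157.3  -41.2   85.3] 0.0
(-0.118, 0, 0.071) [ -16.1   24.   -49.5 -155.8  -34.6   81.3] 0.0
(-0.101, 0, 0.076) [ -15.1   23.6  -46.7 -155.2  -31.5   79.4] 0.0
(-0.094, 0, 0.077) [ -14.7   23.7  -45.6 -155.1  -30.6   78.8] 0.0
(-0.087, 0, 0.077) [ -14.3   24.   -44.6 -155.1  -29.9   78.5] 0.0
{"hand":-1,"dx":-0.0651,"dy":-0.0159,"dz":0.0503,"rx":8.3,"ry":-9.1,"rz":4.7} # [ 0.421 -0.195  0.199] [ 0.07  0.2  -0.98]
{"hand":-1,"dx":-0.1280,"dy":-0.0365,"dz":0.0846,"rx":16.4,"ry":-17.0,"rz":11.0} # [ 0.412 -0.129  0.165] [ 0.16  0.37 -0.92]
{"hand":-1,"dx":-0.1842,"dy":-0.0604,"dz":0.1051,"rx":24.2,"ry":-23.6,"rz":18.9} # [ 0.409 -0.068  0.144] [ 0.27  0.48 -0.83]
{"hand":-1,"dx":-0.2303,"dy":-0.0857,"dz":0.1150,"rx":31.3,"ry":-28.8,"rz":28.2} # [ 0.412 -0.016  0.134] [ 0.4   0.54 -0.74]
{"hand":-1,"dx":-0.2643,"dy":-0.1102,"dz":0.1178,"rx":37.6,"ry":-32.6,"rz":38.9} # [0.419 0.025 0.132] [ 0.52  0.54 -0.66]
{"hand":-1,"dx":-0.2860,"dy":-0.1316,"dz":0.1171,"rx":42.9,"ry":-35.0,"rz":50.7} # [0.429 0.054 0.132] [ 0.64  0.49 -0.6 ]
{"hand":-1,"dx":-0.2967,"dy":-0.1478,"dz":0.1161,"rx":46.8,"ry":-36.0,"rz":63.6} # [0.439 0.071 0.133] [ 0.73  0.4  -0.56]
{"hand":-1,"dx":-0.2984,"dy":-0.1570,"dz":0.1170,"rx":49.3,"ry":-35.7,"rz":77.2} # [0.446 0.076 0.132] [ 0.78  0.28 -0.56]
{"hand":-1,"dx":-0.2942,"dy":-0.1584,"dz":0.1212,"rx":50.2,"ry":-34.3,"rz":91.4} # [0.449 0.073 0.128] [ 0.79  0.15 -0.59]
{"hand":-1,"dx":-0.2871,"dy":-0.1515,"dz":0.1293,"rx":49.3,"ry":-31.9,"rz":105.9} # [0.446 0.064 0.12 ] [ 0.77  0.02 -0.64]
```

```bash
python3 -m handwheel '[{"hand":-1,"dx":-0.0651,"dy":-0.0159,"dz":0.0503,"rx":8.3,"ry":-9.1,"rz":4.7},{"hand":-1,"dx":-0.0651,"dy":-0.0159,"dz":0.0503,"rx":8.3,"ry":-9.1,"rz":4.7},{"hand":-1,"dx":-0.128,"dy":-0.0365,"dz":0.0846,"rx":16.4,"ry":-17,"rz":11},{"hand":-1,"dx":-0.128,"dy":-0.0365,"dz":0.0846,"rx":16.4,"ry":-17,"rz":11},{"hand":-1,"dx":-0.1842,"dy":-0.06,"dz":0.105,"rx":24.2,"ry":-23.6,"rz":18.9},{"hand":-1,"dx":-0.1842,"dy":-0.06,"dz":0.105,"rx":24.2,"ry":-23.6,"rz":18.9},{"hand":-1,"dx":-0.23,"dy":-0.0857,"dz":0.115,"rx":31.3,"ry":-28.8,"rz":28.2},{"hand":-1,"dx":-0.23,"dy":-0.0857,"dz":0.115,"rx":31.3,"ry":-28.8,"rz":28.2},{"hand":-1,"dx":-0.2643,"dy":-0.11,"dz":0.1178,"rx":37.6,"ry":-32.6,"rz":38.9},{"hand":-1,"dx":-0.2643,"dy":-0.11,"dz":0.1178,"rx":37.6,"ry":-32.6,"rz":38.9},{"hand":-1,"dx":-0.286,"dy":-0.1316,"dz":0.117,"rx":42.9,"ry":-35,"rz":50.7},{"hand":-1,"dx":-0.286,"dy":-0.1316,"dz":0.117,"rx":42.9,"ry":-35,"rz":50.7},{"hand":-1,"dx":-0.2967,"dy":-0.1478,"dz":0.116,"rx":46.8,"ry":-36,"rz":63.6},{"hand":-1,"dx":-0.2967,"dy":-0.1478,"dz":0.116,"rx":46.8,"ry":-36,"rz":63.6},{"hand":-1,"dx":-0.2984,"dy":-0.157,"dz":0.117,"rx":49.3,"ry":-35.7,"rz":77.2},{"hand":-1,"dx":-0.2984,"dy":-0.157,"dz":0.117,"rx":49.3,"ry":-35.7,"rz":77.2},{"hand":-1,"dx":-0.2942,"dy":-0.1584,"dz":0.1212,"rx":50.2,"ry":-34.3,"rz":91.4},{"hand":-1,"dx":-0.2942,"dy":-0.1584,"dz":0.1212,"rx":50.2,"ry":-34.3,"rz":91.4},{"hand":-1,"dx":-0.2871,"dy":-0.1515,"dz":0.1293,"rx":49.3,"ry":-31.9,"rz":105.9},{"hand":-1,"dx":-0.2871,"dy":-0.1515,"dz":0.1293,"rx":49.3,"ry":-31.9,"rz":105.9}]'
python3 - <<'E'
from kin import *
L=np.load("L.npy")
plan([((-.205,0,.1),0,50),((-.148,0,.047),0,50)],L)
E
```

```text
time_s: 20.37
eef_pos: [0.4423, 0.0636, 0.1155]
orientation: [[-0.653, -0.021, 0.757], [-0.011, 1.0, 0.018], [-0.757, 0.003, -0.654]]
ft_force: [0.3, 1.2, 0.5]
gripper_width: 0.0002
grip_force: 0.0
[ -17.9    8.7  -53.  -141.8  -23.9   66.9] [0.4423 0.0636 0.1155]
[ -20.7   13.9  -57.  -147.7  -32.9   76.8] 0.0
{"hand":-1,"dx":0.0093,"dy":0.0002,"dz":0.0130,"rx":-0.1,"ry":-0.8,"rz":-0.4} # [0.446 0.064 0.1  ] [ 0.77  0.02 -0.64]
[ -18.7   29.   -55.9 -158.   -45.2   87.5] 0.0
{"hand":-1,"dx":0.0121,"dy":0.0003,"dz":0.0908,"rx":-0.1,"ry":-0.8,"rz":-0.4} # [0.503 0.065 0.047] [ 0.77  0.02 -0.64]
```

```bash
python3 -m handwheel '[{"hand":-1,"dx":0.0095,"dy":0,"dz":0.013,"rx":0,"ry":-0.8,"rz":-0.4},{"hand":-1,"dx":0.0121,"dy":0,"dz":0.04,"rx":0,"ry":-0.8,"rz":-0.4},{"hand":-1,"dx":0.0121,"dy":0,"dz":0.065,"rx":0,"ry":-0.8,"rz":-0.4},{"hand":-1,"dx":0.0121,"dy":0,"dz":0.085,"rx":0,"ry":-0.8,"rz":-0.4},{"hand":-1,"dx":0.0121,"dy":0,"dz":0.091,"rx":0,"ry":-0.8,"rz":-0.4},{"hand":-1,"dx":0.0121,"dy":0,"dz":0.091,"rx":0,"ry":-0.8,"rz":-0.4}]'
python3 - <<'E'
from kin import *
L=np.load("L.npy")
plan([((-.138,0,.056),0,50),((-.118,0,.071),0,50),((-.101,0,.076),0,50),((-.094,0,.077),0,50),((-.087,0,.077),0,50)],L)
E
```

```text
time_s: 20.87
eef_pos: [0.5062, 0.0659, 0.0484]
orientation: [[-0.639, -0.032, 0.769], [-0.023, 0.999, 0.022], [-0.769, -0.003, -0.639]]
ft_force: [-0.3, 0.5, -0.7]
gripper_width: -0.0003
grip_force: 0.0
[ -18.6   28.9  -55.5 -157.9  -45.    87.5] [0.5062 0.0659 0.0484]
[ -17.8   26.9  -53.7 -157.3  -41.2   85.3] 0.0
{"hand":-1,"dx":-0.0102,"dy":-0.0005,"dz":0.0004,"rx":0.1,"ry":0.3,"rz":0.3} # [0.513 0.066 0.056] [ 0.77  0.02 -0.64]
[ -16.1   24.   -49.5 -155.8  -34.6   81.3] 0.0
{"hand":-1,"dx":-0.0345,"dy":-0.0006,"dz":0.0062,"rx":0.1,"ry":0.3,"rz":0.3} # [0.533 0.066 0.071] [ 0.77  0.02 -0.64]
[ -15.1   23.6  -46.7 -155.2  -31.5   79.4] 0.0
{"hand":-1,"dx":-0.0492,"dy":-0.0007,"dz":0.0161,"rx":0.1,"ry":0.3,"rz":0.3} # [0.55  0.067 0.076] [ 0.77  0.02 -0.64]
[ -14.7   23.7  -45.6 -155.1  -30.6   78.8] 0.0
{"hand":-1,"dx":-0.0545,"dy":-0.0008,"dz":0.0209,"rx":0.1,"ry":0.3,"rz":0.3} # [0.557 0.067 0.077] [ 0.77  0.02 -0.64]
[ -14.3   24.   -44.6 -155.1  -29.9   78.5] 0.0
{"hand":-1,"dx":-0.0589,"dy":-0.0008,"dz":0.0262,"rx":0.1,"ry":0.3,"rz":0.3} # [0.564 0.067 0.077] [ 0.77  0.02 -0.64]
```

```bash
cat > binang.py <<'E'
from kin import *
import cv2
S=cam("scene");T=cam("top")
m=cv2.inRange(cv2.cvtColor(S["image"],cv2.COLOR_BGR2HSV),(22,150,60),(32,255,255)); m[:,345:]=0; m[:200]=0
ys,xs=np.nonzero(m);i=xs>=xs.max()-2
print("scene yellow",xs.min(),xs.max(),ys.min(),ys.max(),"top of right end",ys[i].min(),"left top",ys[xs<=xs.min()+2].min())
for th in (0,.04,.08,.12,.2,.4,.8): print(th,[proj(S,pose(ST,(-.074-.076*np.sin(th),y,.014+.076*np.cos(th)))).round(1).tolist() for y in (.06,-.06)])
E
python3 -m handwheel '[{"hand":-1,"dx":-0.005,"dy":0,"dz":0,"rx":0,"ry":0.3,"rz":0},{"hand":-1,"dx":-0.01,"dy":0,"dz":0.0004,"rx":0,"ry":0.3,"rz":0},{"hand":-1,"dx":-0.015,"dy":0,"dz":0.001,"rx":0,"ry":0.3,"rz":0},{"hand":-1,"dx":-0.02,"dy":0,"dz":0.002,"rx":0,"ry":0.3,"rz":0},{"hand":-1,"dx":-0.025,"dy":0,"dz":0.003,"rx":0,"ry":0.3,"rz":0},{"hand":-1,"dx":-0.03,"dy":0,"dz":0.0045,"rx":0,"ry":0.3,"rz":0},{"hand":-1,"dx":-0.0345,"dy":0,"dz":0.0062,"rx":0,"ry":0.3,"rz":0},{"hand":-1,"dx":-0.0385,"dy":0,"dz":0.0085,"rx":0,"ry":0.3,"rz":0},{"hand":-1,"dx":-0.042,"dy":0,"dz":0.011,"rx":0,"ry":0.3,"rz":0},{"hand":-1,"dx":-0.045,"dy":0,"dz":0.013,"rx":0,"ry":0.3,"rz":0},{"hand":-1,"dx":-0.048,"dy":0,"dz":0.0155,"rx":0,"ry":0.3,"rz":0},{"hand":-1,"dx":-0.0492,"dy":0,"dz":0.0161,"rx":0,"ry":0.3,"rz":0}]'
python3 binang.py
```

```text
time_s: 21.87
eef_pos: [0.5507, 0.0671, 0.0785]
orientation: [[-0.639, -0.032, 0.769], [-0.025, 0.999, 0.021], [-0.769, -0.005, -0.639]]
ft_force: [-2.3, -1.0, -0.2]
gripper_width: -0.0003
grip_force: 1.0
scene yellow 262 305 227 267 top of right end 235 left top 237
0 [[262.3, 216.3], [304.6, 234.5]]
0.04 [[261.3, 216.8], [303.6, 235.1]]
0.08 [[260.2, 217.3], [302.6, 235.7]]
0.12 [[259.2, 218.0], [301.5, 236.5]]
0.2 [[257.1, 219.4], [299.4, 238.1]]
0.4 [[252.1, 223.7], [294.4, 242.9]]
0.8 [[243.6, 235.3], [285.6, 255.7]]
```

```bash
python3 -m handwheel '[{"hand":-1,"dx":-0.0025,"dy":0,"dz":0.0025,"rx":0,"ry":0,"rz":0},{"hand":-1,"dx":-0.004,"dy":0,"dz":0.004,"rx":0,"ry":0,"rz":0},{"hand":-1,"dx":-0.005,"dy":0,"dz":0.005,"rx":0,"ry":0,"rz":0}]'
python3 binang.py | head -1
python3 - <<'E'
import cv2,numpy as np
m=cv2.inRange(cv2.cvtColor(cv2.imread("pics/scene0.png"),cv2.COLOR_BGR2HSV),(22,150,60),(32,255,255)); m[:,345:]=0; m[:200]=0
ys,xs=np.nonzero(m);i=xs>=xs.max()-2
print("home ref",xs.min(),xs.max(),ys.min(),ys.max(),"top of right end",ys[i].min(),"left top",ys[xs<=xs.min()+2].min())
E
```

```text
time_s: 22.22
eef_pos: [0.5548, 0.0678, 0.0778]
orientation: [[-0.643, -0.033, 0.765], [-0.025, 0.999, 0.022], [-0.766, -0.005, -0.643]]
ft_force: [-4.8, -0.6, 0.6]
gripper_width: 0.0
grip_force: 2.2
scene yellow 262 305 227 267 top of right end 235 left top 236
home ref 261 305 213 267 top of right end 234 left top 217
```

```bash
python3 -m handwheel '[{"hand":-1,"dx":-0.0013,"dy":0,"dz":0.0015,"rx":0,"ry":0,"rz":0},{"hand":-1,"dx":-0.002,"dy":0,"dz":0.0024,"rx":0,"ry":0,"rz":0},{"hand":-1,"dx":-0.002,"dy":0,"dz":0.0024,"rx":0,"ry":0,"rz":0}]'
python3 binang.py | head -1
python3 -m handwheel '[{"hand":-1,"dx":-0.0013,"dy":0,"dz":0.0015,"rx":0,"ry":0,"rz":0},{"hand":-1,"dx":-0.002,"dy":0,"dz":0.0024,"rx":0,"ry":0,"rz":0},{"hand":-1,"dx":-0.002,"dy":0,"dz":0.0024,"rx":0,"ry":0,"rz":0}]'
python3 binang.py | head -1
```

```text
time_s: 22.57
eef_pos: [0.5578, 0.0678, 0.0782]
orientation: [[-0.642, -0.033, 0.766], [-0.025, 0.999, 0.022], [-0.766, -0.005, -0.642]]
ft_force: [-11.4, -2.7, 7.0]
gripper_width: -0.0002
grip_force: 6.0
scene yellow 262 305 226 267 top of right end 234 left top 236
time_s: 22.92
eef_pos: [0.558, 0.0683, 0.0775]
orientation: [[-0.645, -0.033, 0.764], [-0.025, 0.999, 0.022], [-0.764, -0.005, -0.645]]
ft_force: [-23.0, -6.9, 16.0]
gripper_width: -0.0002
grip_force: 11.8
scene yellow 262 305 225 267 top of right end 234 left top 237
```

Force rises with no further motion at the home position, so the bin is at its stop. Back off and check.

```bash
python3 -m handwheel '[{"hand":-1,"dx":0.006,"dy":0,"dz":-0.007,"rx":0,"ry":0,"rz":0},{"hand":-1,"dx":0.013,"dy":0,"dz":-0.016,"rx":0,"ry":0,"rz":0},{"hand":-1,"dx":0.019,"dy":0,"dz":-0.03,"rx":0,"ry":0,"rz":0},{"hand":-1,"dx":0.019,"dy":0,"dz":-0.06,"rx":0,"ry":0,"rz":0},{"hand":-1,"dx":0.017,"dy":0,"dz":-0.09,"rx":0,"ry":-1,"rz":0},{"hand":-1,"dx":0.017,"dy":0,"dz":-0.11,"rx":0,"ry":-2,"rz":0},{"hand":-1,"dx":0.017,"dy":0,"dz":-0.11,"rx":0,"ry":-2,"rz":0},{"hand":-1,"dx":0.017,"dy":0,"dz":-0.11,"rx":0,"ry":-2,"rz":0}]'
python3 binang.py
python3 - <<'E'
from kin import *
import cv2
T=cam("top")["image"];S=cam("scene")["image"];A=cv2.imread("pics/top0.png");B=cv2.imread("pics/scene0.png")
def yel(I,r):
    m=cv2.inRange(cv2.cvtColor(I,cv2.COLOR_BGR2HSV),(22,150,60),(32,255,255)); y,x=np.nonzero(m[r[0]:r[1],r[2]:r[3]]); return (len(x),x.min()+r[2],x.max()+r[2],y.min()+r[0],y.max()+r[0]) if len(x) else 0
print("top bin",yel(A,(235,290,260,340)),yel(T,(235,290,260,340)))
print("scene bin",yel(B,(205,275,235,320)),yel(S,(205,275,235,320)))
d=lambda a,b,r:int((cv2.absdiff(a,b)[r[0]:r[1],r[2]:r[3]].max(2)>40).sum())
for n,r in (("bottle s",(160,230,235,260)),("dropper s",(270,315,450,480)),("timer s",(225,255,160,208)),("beaker s",(265,295,440,470)),("rack s",(260,360,375,465)),("vial t",(178,195,203,222)),("scraper s",(335,400,325,410)),("dropper t",(205,222,420,442)),("beaker t",(185,205,400,420)),("timer t",(275,303,200,235))):
    print(n,d(B,S,r) if n[-1]=="s" else d(A,T,r))
for c in (T,):
  m=cv2.inRange(cv2.cvtColor(c,cv2.COLOR_BGR2HSV),(15,25,130),(32,130,255));n,l,st,ce=cv2.connectedComponentsWithStats(m)
  print([(ce[i].round(0).tolist(),int(st[i,4])) for i in range(1,n) if st[i,4]>2 and 265<ce[i][0]<330 and 175<ce[i][1]<290])
E
```

```text
time_s: 23.68
eef_pos: [0.4693, 0.0647, 0.1385]
orientation: [[-0.607, -0.031, 0.794], [-0.024, 0.999, 0.021], [-0.794, -0.006, -0.608]]
ft_force: [-0.1, 0.2, -0.9]
gripper_width: 0.0002
grip_force: 0.0
scene yellow 261 305 213 267 top of right end 234 left top 217
0 [[262.3, 216.3], [304.6, 234.5]]
0.04 [[261.3, 216.8], [303.6, 235.1]]
0.08 [[260.2, 217.3], [302.6, 235.7]]
0.12 [[259.2, 218.0], [301.5, 236.5]]
0.2 [[257.1, 219.4], [299.4, 238.1]]
0.4 [[252.1, 223.7], [294.4, 242.9]]
0.8 [[243.6, 235.3], [285.6, 255.7]]
top bin (413, np.int64(274), np.int64(323), np.int64(244), np.int64(253)) (352, np.int64(274), np.int64(323), np.int64(244), np.int64(253))
scene bin (1463, np.int64(261), np.int64(305), np.int64(213), np.int64(267)) (1460, np.int64(261), np.int64(305), np.int64(213), np.int64(267))
bottle s 183
dropper s 0
timer s 25
beaker s 0
rack s 76
vial t 0
scraper s 649
dropper t 0
beaker t 0
timer t 0
[([283.0, 247.0], 25), ([304.0, 244.0], 6), ([291.0, 248.0], 17), ([313.0, 247.0], 5)]
```

```bash
python3 - <<'E'
from kin import *
import cv2
T=cam("top")["image"];S=cam("scene")["image"];A=cv2.imread("pics/top0.png");B=cv2.imread("pics/scene0.png")
def bb(I,lo,hi,r):
    m=cv2.inRange(cv2.cvtColor(I,cv2.COLOR_BGR2HSV),lo,hi)[r[0]:r[1],r[2]:r[3]]; y,x=np.nonzero(m); 
    if not len(x): return None
    c,s,a=cv2.minAreaRect(np.stack([x,y],1).astype(np.float32)); return len(x),x.mean().round(1)+r[2],y.mean().round(1)+r[0],np.round(s,1),round(a,1)
for I in (A,T): print("cap t",bb(I,(5,150,120),(15,255,255),(200,230,210,240)),"scr t",bb(I,(105,150,60),(125,255,255),(290,330,395,445)))
for I in (B,S): print("cap s",bb(I,(5,150,120),(15,255,255),(160,185,235,268)),"scr s",bb(I,(105,150,60),(125,255,255),(335,400,325,410)))
E
```

```text
cap t (87, np.float64(226.9), np.float64(215.6), array([20., 22.]), 90.0) scr t (245, np.float64(423.1), np.float64(309.1), array([ 9.7, 27.4]), 65.6)
cap t (87, np.float64(226.8), np.float64(215.7), array([20., 22.]), 90.0) scr t (248, np.float64(422.0), np.float64(306.9), array([ 9.8, 27.3]), 63.4)
cap s (260, np.float64(253.6), np.float64(174.5), array([17., 22.]), 90.0) scr s (1438, np.float64(369.9), np.float64(363.9), array([48.9, 33.3]), 12.5)
cap s (276, np.float64(253.1), np.float64(174.8), array([17., 22.]), 90.0) scr s (1413, np.float64(370.5), np.float64(360.8), array([47.9, 32.9]), 11.3)
```

```bash
python3 -c "
from plant import job_done
print(job_done())"
```

```text
the job is handed in; nothing more can be done
None
```

The job is handed in at about 24 s: the bin was opened fully, all four chips were pushed into it with the scraper, the scraper stands back on the bench about 5 mm from where it started, and the bin is fully home, pressed to about 29 N at its stop (more than the 5–15 N needed), with no bystander seen to move; no verdict came back.

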